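# Set out the optical bench

### The job

Set out the optical bench: stand the slit holder centred on the seat between the lamp and the turntable, and the lens holder centred on the seat between the turntable and the detector, both upright and square across the line from lamp to detector, so that slit and lens face along it. Lay the mirror in the middle of the turntable, glass up, and the hold-down collar flat and centred on top of the mirror. Set the parts down rather than letting them drop, and leave the copper coil where it stands.

Things in the scene. Friction and masses are not known exactly. Their poses are not given: they have to be found in the camera images.
- slit_mid (a point): Slit holder, loose, about 200 g: a square black foot (50 x 50 mm, 14 mm high) carrying an upright flat aluminium plate with a narrow vertical slit; the plate is 50 mm wide along own x, 10 mm thick along own y, and its top is 84 mm above the foot's underside. The point is on the centre line, 42 mm above the underside. Own z is up; the plate's faces look along own y. It can be pinched across the plate's thickness.
- lens_mid (a point): Lens holder, loose, about 200 g: a round black foot (54 mm across, 14 mm high), a short post of 14 mm diameter, and an upright round aluminium lens mount with a glass in it; the mount is a disc 54 mm across and 16 mm thick along own y, centred 57 mm above the underside, top at 84 mm. The point is on the centre line, 42 mm above the underside. Own z is up; the lens faces look along own y. It can be pinched across the mount's thickness.
- mirror_mid (a point): Mirror in its aluminium cell, loose, about 150 g: a flat solid disc 58 mm across and 22 mm thick, lying with the glass face up. The point is its centre, 11 mm above its underside. Own z is up.
- collar_mid (a point): Hold-down collar, loose, about 120 g: a dark steel ring 44 mm across outside, 26 mm hole, 20 mm high, lying flat. The point is the centre of the ring, 10 mm above its underside. Own z is up.
- turntable_top (a point): Turntable, fixed on the bench plate: a round table 90 mm across, black and dark steel with an aluminium rim, on a short pillar, its top 62 mm above the work surface. The point is the centre of its top face. Own y runs along the bench line, that is the straight line through lamp, seats, turntable and detector; own z is up.
- seat_a_top (a point): Thin round seat, black with a narrow aluminium rim, 70 mm across, 3 mm thick, fixed on the flat grey bench plate (110 x 680 mm, 12 mm thick). The point is the centre of its top face, 15 mm above the work surface. The two seats are alike: one lies on each side of the turntable, on the larger side in world y; 130 to 155 mm from the turntable's centre along the bench line.
- seat_b_top (a point): Thin round seat, black with a narrow aluminium rim, 70 mm across, 3 mm thick, fixed on the flat grey bench plate (110 x 680 mm, 12 mm thick). The point is the centre of its top face, 15 mm above the work surface. The two seats are alike: one lies on each side of the turntable, on the smaller side in world y; 130 to 155 mm from the turntable's centre along the bench line.
- lamp: Lamp housing, fixed at one end of the bench plate (either end, it changes): an upright white cylinder 70 mm across with a black cap, top 149 mm above the work surface. Light ports along own y. Its origin is the centre of its underside, 12 mm above the work surface.
- detector: Detector housing, fixed at the other end of the bench plate: a dark steel box 90 mm (own x) by 60 mm (own y), top 112 mm above the work surface, with short black tubes, 80 mm from end to end, along own y. Its origin is the centre of its underside, 12 mm above the work surface.
- coil_mid (a point): Copper coil, loose, about 400 g, to be left alone: a copper winding between white flanges of 50 mm diameter, lying along own y on a black foot 56 x 62 mm, 58 mm high in all. The point is half-way up, 29 mm above its underside. It stands in the same row as the loose parts, in any place of the row.
Things that resemble listed ones, but are neither listed nor needed, are in the scene too. What is shaped like the part that bears collar_mid but purple is not meant.

How it is judged:
At the end, for the whole second after the job is handed in: Slit holder (lamp side) and lens holder (detector side) on their seats within 12 mm of centre, upright within 0.1 rad, own y within 0.25 rad of the bench line; mirror flat on the turntable within 10 mm of centre; collar flat on the mirror within 10 mm of its centre; all released, at rest ((horizontal distance between slit_mid and seat_a_top below 0.012 m or horizontal distance between slit_mid and seat_b_top below 0.012 m) and horizontal distance between slit_mid and lamp below 0.21 m and angle between each of slit_mid, lens_mid, mirror_mid, collar_mid's own z axis and vertical below 0.1 rad and height (world z) of slit_mid between 0.052 and 0.062 m and angle between the y axis of each of slit_mid, lens_mid and the y axis of turntable_top, either way round below 0.25 rad and (horizontal distance between lens_mid and seat_a_top below 0.012 m or horizontal distance between lens_mid and seat_b_top below 0.012 m) and horizontal distance between lens_mid and detector below 0.21 m and height (world z) of lens_mid between 0.052 and 0.062 m and linear speed of each of slit, lens, mirror, collar below 0.02 m/s and angular speed of each of slit, lens, mirror, collar below 0.2 rad/s and horizontal distance between mirror_mid and turntable_top below 0.01 m and z of mirror_mid in the frame of turntable_top between 0.007 and 0.015 m and horizontal distance between collar_mid and mirror_mid below 0.01 m and z of collar_mid in the frame of mirror_mid between 0.017 and 0.025 m); the robot touches nothing.
It fails at once if the copper coil is moved by more than 15 mm (distance of coil_mid from where it was at the start of the episode above 0.015 m).
It fails at once if a part is dropped (falls free faster than 0.6 m/s, about 18 mm) ((linear speed of slit above 0.6 m/s and contact force between the fingers and slit below 0.1 N) or (linear speed of lens above 0.6 m/s and contact force between the fingers and lens below 0.1 N) or (linear speed of mirror above 0.6 m/s and contact force between the fingers and mirror below 0.1 N) or (linear speed of collar above 0.6 m/s and contact force between the fingers and collar below 0.1 N)).
It also fails if it takes over 109 s, if anything falls off the work surface, if the arm or the gripper's body presses on something with over 40 N, if the wrist force passes 120 N, or if a joint passes its speed limit or range.

### The arm

A 7-joint arm with a two-finger parallel gripper is mounted at the origin on the work surface. World frame = base frame: x ahead of the robot, y to its left, z up, the work surface at z = 0. Lengths are in m, angles in rad, forces in N, time in s.
With the tool pointing down it reaches from about 0.4 to 0.875 m from the base axis. Payload 19.3 kg.
Tool frame: the origin (TCP) lies at the very end of the fingers, on their centre line; the grasp point (between the pads) lies 19 mm behind it (bot.pinch_z is the distance from the TCP to the grasp point, in m); y points along the fingers, x is the direction in which the jaws open and shut, and the axes are right-handed (so a half turn about y gives the same grasp; the last joint's range is limited). The gripper opens to 85 mm and grips with 20 to 120 N. Pads are 22 mm wide; open, the fingers measure 114 mm over their backs; the gripper's body (76 mm by 85 mm) begins 54 mm behind the grasp point. The pads swing forward as they close: fully open they stand 13 mm farther back than shut.
Start: joints at [-1.231, 0.521, -0.036, 1.599, 0.021, 1.021, -0.113], TCP at [0.249, 0.573, 0.231] pointing down, gripper open.
Joint ranges: [-2.91, 2.91], [-0.3, 2.13], [-1.5, 1.42], [0.17, 2.43], [-1.26, 4.41], [0.16, 1.93], [-2.52, 2.52]. Speed limits (rad/s): [1.89, 1.89, 2.39, 2.39, 3.01, 3.01, 3.01].

### API

Orientations are given as [roll, pitch, yaw] about the fixed x, y, z axes, in that order (R = Rz(yaw) Ry(pitch) Rx(roll)).
In Python, from workcell import bot gives the robot as it stands. The module is installed in compiled form; this text tells all that it offers.
- The arm moves only by the tool arm_command, never from a script. Its argument "moves" is a list of rows, each an object of numbers: "rx", "ry", "rz": the turn, a rotation vector about the tool's x, y, z in rad; "x", "y", "z": the shift along the tool's x, y, z in cm; "gripper": the opening, from -1 (shut) to 1 (fully open). In form: [{"rx": .., "ry": .., "rz": .., "x": .., "y": .., "z": .., "gripper": ..}, ...]. A call has 1 to 5 rows; each row is the pose to reach, as a shift and turn from the pose commanded when the call began, along the tool's axes at that moment; what a row does not reach only later rows make up. A row lasts 1/12 s, in which the tool goes at most 41.7 mm and 7.16 degrees, less where a joint would pass 70% of its speed; a pose out of reach is approached as far as the arm can. A call with a gripper value outside its range is refused whole. The fingers move at their own pace and stop on an object; "squeeze" is the grip in N (left out, the last holds). Time passes only in rows, so rows that repeat a pose let the fingers close. It gives the time, the measured TCP pose, the force and the opening at its end, in the units of the state.
- bot.observe(): the state, without advancing time (a new reading comes with each control period).
- bot.grab_frame(name): name is "scene" or "top" or "wrist"; returns (picture, depth): 420x560x3 uint8, red, green, blue; 420x560 float32, m along the optical axis (not along the pixel's ray), 0 where there is no reading.
- bot.camera_model(name): a dict with "vfov" (degrees; the focal length in pixels is half the picture's height over the tangent of half this angle, whatever the lens; pixels are square), "cx", "cy" (the principal point, pixels), "extrinsics" (4x4, takes a point from camera to world coordinates); the wrist camera has in their place "mount" (4x4, takes a point from camera to tool coordinates, whose origin is the TCP and whose axes are the tool frame's). Camera axes: x right, y down, z forward; pixel columns grow to the right and rows downward; lengths in m; the calibration is good to about 2 mm. A picture is of the moment at which its call begins: read the wrist's pose just before it. camera_model takes no time and is no camera call.
- bot.job_done(): hands the job in, once; it reports no verdict.
Trained networks look in the newest picture that a camera, given by its name, has taken for a name from the list of things; names that differ only in an ending like _2 or _b are one class to them, and where a whole thing is asked for, a point or a joint stands for the part that bears it (a point fixed in the world has none). Each returns a list of dicts, best first, with "p" (0 to 1); they miss things now and then, are a little off and sometimes report something else, mostly with a low value. They report only what shows in the picture. A call takes as long as a camera call. They do not tell look-alikes from the thing itself.
- bot.spot_in(name, camera): "box" ([left, top, right, bottom] in pixels, round what is visible of it).
- bot.masks_of(name, camera): "mask" (420x560 bool, what is visible of it) and "box" ([left, top, right, bottom] in pixels, round what is visible of it).
The state is a dict: "clock": time; "qpos": joint angles; "qd": joint speeds; "joint_efforts": joint torques, N m; "position": TCP position; "tool_rot": TCP orientation; "force": force on the tool from outside, world axes, zero at the start; "moment": the same for the moment, N m; "grip_width": finger opening in m.
Only numpy, scipy, OpenCV 4.12 (cv2) and the standard library are available. Lean on these libraries where they do the work, as an engineer would, in place of code of your own. Each camera call takes 0.05 s, during which the arm holds its last target.

## Working session

There is one attempt and no reset: what is moved stays moved. The work goes in short steps, Python scripts to look and compute and a tool call to move; the robot and the scene stay as the last step left them, time stands still between calls to the robot, and variables do not carry over. Pictures are saved under pics/ and viewed, and the job is handed in when it is done.

Besides the shell and the picture viewer there is one more tool, called as name(argument=value, ...), one argument or row to a line, values as JSON. arm_command: Moves the arm, as the interface text tells. Its arguments: {"type":"object","properties":{"moves":{"type":"array"},"squeeze":{"type":"number"}},"required":["moves"]}

```bash
ls; mkdir -p pics; cat > h.py <<'E'
import numpy as np, cv2
from workcell import bot
def K(name):
    m=bot.camera_model(name); f=210/np.tan(np.radians(m['vfov'])/2); return f,m['cx'],m['cy'],m
def Rrpy(r):
    from scipy.spatial.transform import Rotation as R
    return R.from_euler('xyz',r).as_matrix()
def ext(name,st=None):
    m=bot.camera_model(name)
    if 'extrinsics' in m: return np.array(m['extrinsics'])
    T=np.eye(4);T[:3,:3]=Rrpy(st['tool_rot']);T[:3,3]=st['position'];return T@np.array(m['mount'])
def cloud(name,depth,T):
    f,cx,cy,m=K(name); v,u=np.mgrid[0:420,0:560]
    P=np.stack([(u-cx)/f*depth,(v-cy)/f*depth,depth],-1)
    return P@T[:3,:3].T+T[:3,3]
def save(n,img): cv2.imwrite('pics/'+n,cv2.cvtColor(img,cv2.COLOR_RGB2BGR))
E
python3 - <<'E'
from h import *
s=bot.observe();print(s)
for n in('scene','top','wrist'):
    s=bot.observe()
    im,d=bot.grab_frame(n);save(n+'0.png',im);np.savez('f_'+n+'0.npz',im=im,d=d,T=ext(n,s));print(n,bot.camera_model(n))
E
```

```text
pics
{'clock': 0.0, 'qpos': array([-1.23124276,  0.52199648, -0.03631751,  1.60001866,  0.0212222 ,
        1.0210837 , -0.11282216]), 'qd': array([ 0.00041393,  0.00104295,  0.00114357, -0.00055201, -0.00068947,
        0.00153262, -0.00036251]), 'joint_efforts': array([ 9.47371154e-04, -9.27105546e+01,  1.98056057e+00, -3.69915068e+01,
        1.78588094e-02,  8.34755745e-03,  2.63711075e-05]), 'position': array([0.24889966, 0.57293156, 0.23073295]), 'tool_rot': array([-1.57090009e+00,  1.11585568e-03,  1.16101379e+00]), 'force': array([-0.09113349,  0.00538228, -0.90627976]), 'moment': array([ 0.08770875,  0.05110524, -0.0375841 ]), 'grip_width': 0.08549680022820448}
scene {'vfov': 46.74708265693359, 'cx': 275.5184615929693, 'cy': 207.26216921149438, 'extrinsics': array([[ 0.64368931,  0.65546838, -0.39500035,  0.93993013],
       [ 0.76527436, -0.55426786,  0.32732598, -0.3024911 ],
       [-0.00438417, -0.51297987, -0.85838944,  0.88861015],
       [ 0.        ,  0.        ,  0.        ,  1.        ]])}
top {'vfov': 48.79187532422964, 'cx': 274.44629589905713, 'cy': 197.06316802073098, 'extrinsics': array([[-2.03452033e-02, -9.96935562e-01,  7.55351408e-02,
         4.69142519e-01],
       [-9.99792847e-01,  2.02432154e-02, -2.11567046e-03,
         8.71726724e-03],
       [ 5.80112998e-04, -7.55625372e-02, -9.97140896e-01,
         1.20602101e+00],
       [ 0.00000000e+00,  0.00000000e+00,  0.00000000e+00,
         1.00000000e+00]])}
wrist {'vfov': 67.6296141500237, 'cx': 280.1580025495499, 'cy': 210.9478972741105, 'mount': array([[ 9.99999092e-01, -5.39381169e-05, -1.34629179e-03,
        -8.45083391e-04],
       [ 1.26541232e-03, -3.05578153e-01,  9.52166157e-01,
        -1.41682686e-01],
       [-4.62755409e-04, -9.52166997e-01, -3.05577807e-01,
         7.76930804e-02],
       [ 0.00000000e+00,  0.00000000e+00,  0.00000000e+00,
         1.00000000e+00]])}
```

View pics/scene0.png

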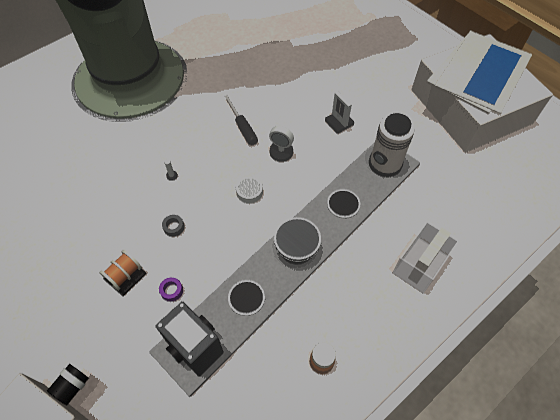

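View pics/top0.png

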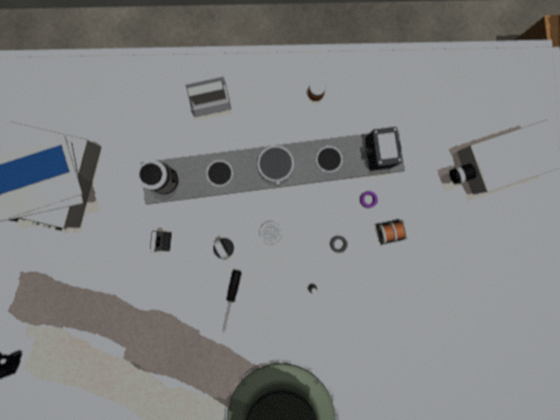

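View pics/wrist0.png

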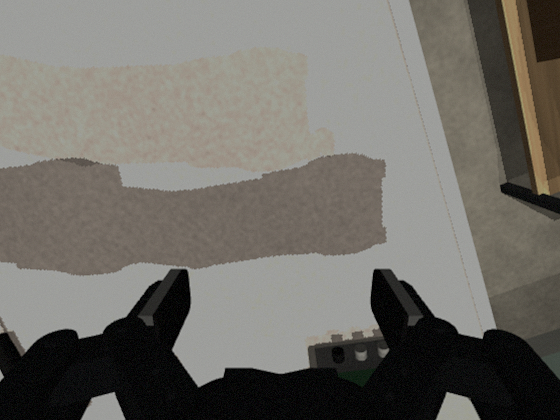

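Top view: lamp (158,177), seats (219,173) and (329,158), turntable (276,163), detector (385,148). Slit holder (160,240), lens holder (223,247), disc (270,233), dark ring (338,244), purple ring lookalike (368,200), coil (391,232), small stub (312,288). Now crops and measurement.

```bash
python3 - <<'E'
from h import *
a=np.load('f_scene0.npz');im=a['im']
c=[im[y-45:y+45,x-45:x+45] for x,y in((340,113),(281,142),(249,190),(173,225))]
save('crops.png',cv2.resize(np.hstack(c),(800,200),interpolation=cv2.INTER_CUBIC))
for n in('scene','top'):
    a=np.load(f'f_{n}0.npz');im,d=a['im'],a['d']
    P=cloud(n,d,a['T'])
    # table height
    print(n,'table z',np.median(P[...,2][d>0][np.abs(P[...,2][d>0])<.03]))
    for nm in('slit_mid','lens_mid','mirror_mid','collar_mid','turntable_top','seat_a_top','lamp','detector','coil_mid'):
        # needs newest picture
        pass
    bot.grab_frame(n)
    out={}
    for nm in('slit_mid','lens_mid','mirror_mid','collar_mid','coil_mid'):
        for r in bot.masks_of(nm,n)[:2]:
            m=r['mask']&(d>0);q=P[m]; 
            zt=np.percentile(q[:,2],97); t=q[q[:,2]>zt-.006]
            print(nm,round(r['p'],2),np.round(r['box']),'top',zt.round(4),'n',len(t),'mean',t.mean(0).round(4),'mid',((t.min(0)+t.max(0))/2).round(4),'ext',np.ptp(t,axis=0).round(3))
    # bench things by height
    X,Y,Z=P[...,0],P[...,1],P[...,2]
E
```

```text
scene table z 0.0005337732385062299
slit_mid 0.62 [327.  91. 356. 138.] top 0.0855 n 105 mean [0.4517 0.2988 0.084 ] mid [0.4511 0.2992 0.084 ] ext [0.048 0.016 0.009]
lens_mid 0.94 [272. 125. 294. 161.] top 0.0842 n 100 mean [0.4308 0.1378 0.0823] mid [0.4303 0.1375 0.0825] ext [0.032 0.027 0.008]
mirror_mid 0.92 [234. 174. 261. 203.] top 0.0255 n 466 mean [0.467  0.0157 0.0226] mid [0.466  0.0169 0.0232] ext [0.058 0.057 0.008]
collar_mid 0.8 [156. 278. 184. 302.] top 0.0224 n 263 mean [ 0.5476 -0.2392  0.0199] mid [ 0.5469 -0.2386  0.0203] ext [0.043 0.042 0.008]
collar_mid 0.68 [161. 214. 184. 236.] top 0.0225 n 215 mean [ 0.4344 -0.158   0.0198] mid [ 0.4329 -0.1575  0.0205] ext [0.045 0.042 0.008]
coil_mid 0.77 [102. 250. 148. 296.] top 0.0574 n 297 mean [ 0.4635 -0.2918  0.0544] mid [ 0.464  -0.2912  0.0559] ext [0.044 0.063 0.009]
top table z -0.000831988403428463
slit_mid 0.85 [150. 232. 170. 250.] top 0.0854 n 82 mean [0.4532 0.3013 0.0831] mid [0.4515 0.3011 0.0836] ext [0.048 0.012 0.008]
lens_mid 0.86 [216. 241. 236. 260.] top 0.0848 n 74 mean [0.4301 0.1406 0.0817] mid [0.4301 0.1405 0.0835] ext [0.032 0.024 0.009]
mirror_mid 0.62 [258. 219. 281. 246.] top 0.0253 n 313 mean [0.4687 0.0193 0.022 ] mid [0.4685 0.0182 0.0233] ext [0.054 0.054 0.008]
collar_mid 0.51 [330. 236. 348. 253.] top 0.0229 n 115 mean [ 0.4351 -0.1555  0.0196] mid [ 0.4356 -0.1557  0.0208] ext [0.041 0.041 0.008]
collar_mid 0.51 [359. 188. 379. 209.] top 0.0224 n 112 mean [ 0.5473 -0.2352  0.0192] mid [ 0.5492 -0.2354  0.0203] ext [0.042 0.039 0.008]
coil_mid 0.85 [377. 222. 410. 241.] top 0.0577 n 144 mean [ 0.4644 -0.291   0.0547] mid [ 0.466  -0.2888  0.0568] ext [0.039 0.064 0.01 ]
coil_mid 0.4 [260. 219. 284. 246.] top 0.0254 n 280 mean [0.4685 0.0193 0.022 ] mid [0.4685 0.0194 0.0233] ext [0.053 0.051 0.008]
```

View pics/crops.png

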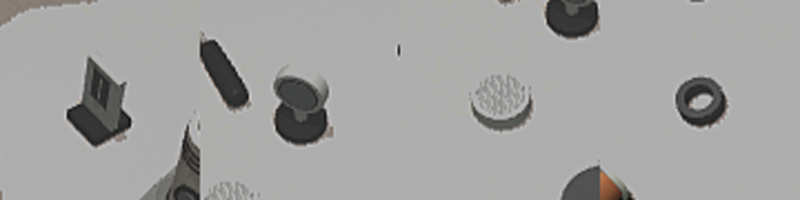

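```bash
python3 - <<'E'
from h import *
bench={}
for n in('scene','top'):
    a=np.load(f'f_{n}0.npz');im,d=a['im'],a['d'];T=a['T']
    P=cloud(n,d,T);f,cx,cy,_=K(n)
    X,Y,Z=P[...,0],P[...,1],P[...,2]
    print(n)
    m=(d>0)&(abs(Z-.012)<.006)&(X>.45)&(X<.8)&(abs(Y)<.4)
    n_,l,st,ce=cv2.connectedComponentsWithStats(m.astype(np.uint8),connectivity=4)
    i=1+np.argmax(st[1:,4]);q=np.float32(P[l==i][:,:2]);
    rect=cv2.minAreaRect(q);print('bench',rect)
    m=(d>0)&(abs(Z-.062)<.005)&(X>.5)&(X<.75)&(abs(Y)<.1)
    q=np.float32(P[m][:,:2]);print('tt',cv2.minEnclosingCircle(q),(q.min(0)+q.max(0))/2,Z[m].mean())
    gray=im.mean(2)
    boxes={'scene':((344,203),(246,297)),'top':((219,173),(329,158))}[n]
    v,u=np.mgrid[0:420,0:560]
    for (bx,by) in boxes:
        # contour: rim bright + black region; project rays to z=.015
        sub=((u-bx)**2+(v-by)**2<24**2)&(gray<60)
        nn,l,st,ce=cv2.connectedComponentsWithStats(sub.astype(np.uint8),connectivity=4);i=1+np.argmax(st[1:,4])
        vv,uu=np.nonzero(l==i);r=np.stack([(uu-cx)/f,(vv-cy)/f,np.ones(len(uu))],-1)@T[:3,:3].T
        s=(.015-T[2,3])/r[:,2];q=(T[:3,3]+r*s[:,None])[:,:2]
        print('seat',st[i],q.mean(0).round(4),((q.min(0)+q.max(0))/2).round(4),np.ptp(q,axis=0).round(3), gray[by,bx])
    for nm,x,y,zl,zt in(('slit',.4515,.300,.04,.09),('lens',.4305,.139,.035,.09),('lamp',.655,.31,.1,.16),('det',.66,-.27,.09,.12)):
        R=.05 if nm in('slit','lens') else .09
        m=(d>0)&(Z>zl)&(Z<zt)&(np.hypot(X-x,Y-y)<R);q=P[m]
        t=q[:,2].max();tt=q[q[:,2]>t-.008][:,:2] if nm in('slit','lens') else q[:,:2]
        w,V=np.linalg.eigh(np.cov(tt.T));print(nm,'zmax',t.round(4),'mean',tt.mean(0).round(4),'mid',((tt.min(0)+tt.max(0))/2).round(4),'long dir deg',np.degrees(np.arctan2(V[1,1],V[0,1])).round(1),np.sqrt(w).round(4), cv2.minAreaRect(np.float32(tt)))
E
```

```text
scene
bench ((0.6372398734092712, 0.008440583944320679), (0.11173377186059952, 0.6797499060630798), 6.29769229888916)
tt ((0.6373686790466309, 0.0001924618991324678), 0.045809969305992126) [6.382241e-01 4.504118e-04] 0.06229750975558357
seat [329 191  29  24 542] [0.6213 0.147 ] [0.6211 0.147 ] [0.059 0.058] 48.666666666666664
seat [230 282  32  31 748] [ 0.6526 -0.1386] [ 0.6525 -0.1387] [0.059 0.06 ] 50.666666666666664
slit zmax 0.0884 mean [0.4517 0.2989] mid [0.4511 0.2992] long dir deg 174.1 [0.0036 0.0145] ((0.45099541544914246, 0.3000428378582001), (0.013131523504853249, 0.04872705414891243), 84.88124084472656)
lens zmax 0.0866 mean [0.4306 0.1379] mid [0.429  0.1375] long dir deg -152.0 [0.0054 0.009 ] ((0.4305526316165924, 0.13904988765716553), (0.03419129177927971, 0.017830733209848404), 26.860998153686523)
lamp zmax 0.1526 mean [0.6137 0.2775] mid [0.6077 0.2887] long dir deg -150.1 [0.0161 0.0181] ((0.6100003123283386, 0.2842823266983032), (0.07063969224691391, 0.06240357831120491), 31.34710693359375)
det zmax 0.1184 mean [ 0.6716 -0.2679] mid [ 0.6669 -0.2673] long dir d
[... 644 characters left out ...]
9231033325, 0.3021432161331177), (0.010968673042953014, 0.048306647688150406), 84.6861572265625)
lens zmax 0.0882 mean [0.4317 0.1416] mid [0.4313 0.1416] long dir deg -159.1 [0.0043 0.0074] ((0.43249717354774475, 0.1419791728258133), (0.031069179996848106, 0.015156907960772514), 30.122018814086914)
lamp zmax 0.1532 mean [0.6059 0.2867] mid [0.6081 0.2912] long dir deg 70.0 [0.0177 0.0182] ((0.6078402400016785, 0.2907570004463196), (0.06905490159988403, 0.0697803944349289), 37.8909797668457)
det zmax 0.1193 mean [ 0.6673 -0.2627] mid [ 0.6683 -0.2644] long dir deg -173.6 [0.0182 0.0263] ((0.6686899662017822, -0.2646808624267578), (0.09017369896173477, 0.06145244464278221), 6.410846710205078)
```

Averaged targets: turntable (0.6387, 0.0015), seats (0.623, 0.148) and (0.654, -0.138), 6.3° bench yaw; consistent with 285 mm between seats. The lamp is on the +y side, so the slit goes to seat A. The dark ring at scene (173,225) is the collar, and the purple one at (171,289) is excluded. I'll move over the slit first.

```bash
cat >> h.py <<'E'
from scipy.spatial.transform import Rotation as Rot
def to(x,y,z,yawdeg):
    s=bot.observe();R=Rrpy(s['tool_rot']);Rt=Rrpy([-np.pi/2,0,np.radians(yawdeg)])
    p=R.T@(np.array([x,y,z])-s['position'])*100
    rv=Rot.from_matrix(R.T@Rt).as_rotvec()
    print('from',s['position'].round(4),'yaw',np.degrees(s['tool_rot']).round(2),'-> x %.2f y %.2f z %.2f | rx %.4f ry %.4f rz %.4f'%(*p,*rv),'dist',np.linalg.norm(p).round(1),'t',round(s['clock'],2))
E
python3 - <<'E'
from h import *
to(.4515,.3005,.2,83.8)
E
```

```text
from [0.2491 0.5732 0.2313] yaw [-90.    -0.    66.52] -> x -16.95 y 3.13 z -29.44 | rx 0.0000 ry -0.3016 rz 0.0000 dist 34.1 t 0.75
```

arm_command(
  moves=[
    {"x": -1.7, "y": 0.3, "z": -2.9, "ry": -0.06, "gripper": 1},
    {"x": -3.4, "y": 0.6, "z": -5.9, "ry": -0.12, "gripper": 1},
    {"x": -5.1, "y": 0.9, "z": -8.8, "ry": -0.18, "gripper": 1},
    {"x": -6.8, "y": 1.2, "z": -11.8, "ry": -0.24, "gripper": 1},
    {"x": -8.5, "y": 1.5, "z": -14.7, "ry": -0.3, "gripper": 1},
  ],
  squeeze=50,
)

```text
invalid input at $.moves[0]: expected keys rx, ry, rz, x, y, z, gripper
```

arm_command(
  moves=[
    {"x": -3.6, "y": 0.3, "z": -1.9, "gripper": 1},
    {"x": -7.3, "y": 0.6, "z": -3.8, "gripper": 1},
    {"x": -9.0, "y": 1.0, "z": -5.8, "gripper": 1},
    {"x": -11, "y": 1.6, "z": -10, "gripper": 1},
    {"x": -11, "y": 1.6, "z": -10, "gripper": 1},
  ],
)

```text
invalid input at $.moves[0]: expected keys rx, ry, rz, x, y, z, gripper
```

```bash
python3 - <<'E'
from h import *
to(.4515,.3005,.2,83.8)
E
```

```text
from [0.2491 0.5732 0.2313] yaw [-90.    -0.    66.52] -> x -16.95 y 3.13 z -29.44 | rx 0.0000 ry -0.3016 rz 0.0000 dist 34.1 t 0.75
```

arm_command(
  moves=[
    {"x": -17, "y": 3.1, "z": -29.4, "rx": 0, "ry": -0.3, "rz": 0, "gripper": 1},
    {"x": -17, "y": 3.1, "z": -29.4, "rx": 0, "ry": -0.3, "rz": 0, "gripper": 1},
    {"x": -17, "y": 3.1, "z": -29.4, "rx": 0, "ry": -0.3, "rz": 0, "gripper": 1},
    {"x": -17, "y": 3.1, "z": -29.4, "rx": 0, "ry": -0.3, "rz": 0, "gripper": 1},
    {"x": -17, "y": 3.1, "z": -29.4, "rx": 0, "ry": -0.3, "rz": 0, "gripper": 1},
  ],
  squeeze=50,
)

```text
clock: 1.17
position: [0.3733, 0.4047, 0.2124]
tool_rot: [-1.571, -0.0, 1.461]
force: [0.8, 1.7, 0.0]
grip_width: 0.0856
```

```bash
python3 - <<'E'
from h import *
to(.4515,.3005,.2,83.8)
E
```

```text
from [0.3733 0.4047 0.2124] yaw [-9.001e+01 -2.000e-02  8.374e+01] -> x -9.50 y 1.23 z -8.91 | rx 0.0002 ry -0.0011 rz 0.0003 dist 13.1 t 1.17
```

arm_command(
  moves=[
    {"x": -9.5, "y": 1.2, "z": -8.9, "rx": 0, "ry": 0, "rz": 0, "gripper": 1},
    {"x": -9.5, "y": 1.2, "z": -8.9, "rx": 0, "ry": 0, "rz": 0, "gripper": 1},
    {"x": -9.5, "y": 1.2, "z": -8.9, "rx": 0, "ry": 0, "rz": 0, "gripper": 1},
    {"x": -9.5, "y": 1.2, "z": -8.9, "rx": 0, "ry": 0, "rz": 0, "gripper": 1},
    {"x": -9.5, "y": 1.2, "z": -8.9, "rx": 0, "ry": 0, "rz": 0, "gripper": 1},
  ],
)

```text
clock: 1.58
position: [0.4523, 0.2993, 0.2002]
tool_rot: [-1.571, 0.001, 1.456]
force: [0.2, 0.8, -0.8]
grip_width: 0.0851
```

```bash
cat >> h.py <<'E'
def wristlook(tag,x,y,zl,zh,R=.05):
    s=bot.observe();im,d=bot.grab_frame('wrist');T=ext('wrist',s);P=cloud('wrist',d,T);save(tag+'.png',im)
    np.savez('f_'+tag+'.npz',im=im,d=d,T=T)
    m=(d>0)&(P[...,2]>zl)&(P[...,2]<zh)&(np.hypot(P[...,0]-x,P[...,1]-y)<R);q=P[m]
    if len(q)<10: print('few',len(q));return
    t=q[:,:2];w,V=np.linalg.eigh(np.cov(t.T))
    print(tag,len(t),'z',np.percentile(q[:,2],[2,50,98]).round(4),'mean',t.mean(0).round(4),'mid',((t.min(0)+t.max(0))/2).round(4),'dir',(np.degrees(np.arctan2(V[1,1],V[0,1]))%180).round(1),'rect',cv2.minAreaRect(np.float32(t)),'circ',cv2.minEnclosingCircle(np.float32(t)))
E
python3 - <<'E'
from h import *
to(.4515,.3005,.2,83.8)
wristlook('w_slit',.4515,.3005,.076,.095)
E
```

```text
from [0.4523 0.2993 0.2002] yaw [-9.003e+01  5.000e-02  8.342e+01] -> x 0.11 y 0.02 z 0.09 | rx 0.0004 ry -0.0067 rz -0.0009 dist 0.1 t 1.58
w_slit 633 z [0.0806 0.0828 0.0842] mean [0.4501 0.2996] mid [0.4516 0.2995] dir 174.0 rect ((0.45155733823776245, 0.29912540316581726), (0.009590202011168003, 0.05060034990310669), 83.67137908935547) circ ((0.45175814628601074, 0.29990360140800476), 0.025478575378656387)
```

View pics/w_slit.png

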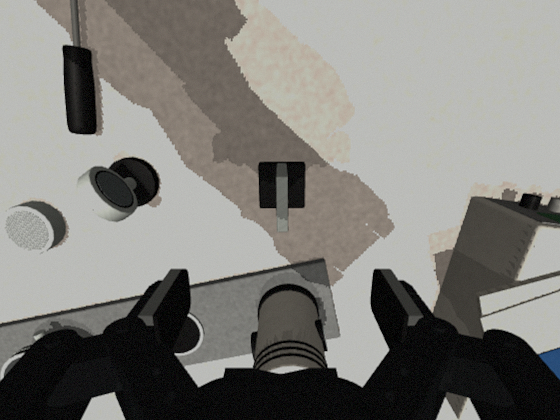

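Wrist view: the plate sits at (283,195), centred between the fingers; it measures 50.6 × 9.6 mm and agrees with the fixed cameras. Descend and pinch.

arm_command(
  moves=[
    {"x": 0, "y": 4, "z": 0.1, "rx": 0, "ry": -0.006, "rz": 0, "gripper": 0.5},
    {"x": 0, "y": 8, "z": 0.1, "rx": 0, "ry": -0.006, "rz": 0, "gripper": 0.2},
    {"x": 0, "y": 11.5, "z": 0.1, "rx": 0, "ry": -0.006, "rz": 0, "gripper": 0.2},
    {"x": 0, "y": 14.5, "z": 0.1, "rx": 0, "ry": -0.006, "rz": 0, "gripper": 0.2},
    {"x": 0, "y": 15.8, "z": 0.1, "rx": 0, "ry": -0.006, "rz": 0, "gripper": 0.2},
  ],
)

```text
clock: 2.05
position: [0.4471, 0.3028, 0.0389]
tool_rot: [-1.568, 0.002, 1.469]
force: [-0.6, -0.8, -0.1]
grip_width: 0.0511
```

arm_command(
  moves=[
    {"x": 0, "y": 0, "z": 0, "rx": 0, "ry": 0, "rz": 0, "gripper": -0.4},
    {"x": 0, "y": 0, "z": 0, "rx": 0, "ry": 0, "rz": 0, "gripper": -1},
    {"x": 0, "y": 0, "z": 0, "rx": 0, "ry": 0, "rz": 0, "gripper": -1},
    {"x": 0, "y": 0, "z": 0, "rx": 0, "ry": 0, "rz": 0, "gripper": -1},
    {"x": 0, "y": 0, "z": 0, "rx": 0, "ry": 0, "rz": 0, "gripper": -1},
  ],
  squeeze=50,
)

```text
clock: 2.47
position: [0.4498, 0.3029, 0.0435]
tool_rot: [-1.572, -0.001, 1.467]
force: [0.7, 0.2, -1.7]
grip_width: 0.009
```

arm_command(
  moves=[
    {"x": 0, "y": 0, "z": 0, "rx": 0, "ry": 0, "rz": 0, "gripper": -1},
    {"x": 0, "y": 0, "z": 0, "rx": 0, "ry": 0, "rz": 0, "gripper": -1},
    {"x": 0, "y": 0, "z": 0, "rx": 0, "ry": 0, "rz": 0, "gripper": -1},
  ],
)

```text
clock: 2.72
position: [0.4496, 0.3025, 0.0428]
tool_rot: [-1.571, -0.0, 1.467]
force: [-1.2, -0.3, 5.4]
grip_width: 0.0093
```

arm_command(
  moves=[
    {"x": 0, "y": -2, "z": 0, "rx": 0, "ry": 0, "rz": 0, "gripper": -1},
    {"x": 0, "y": -5, "z": 0, "rx": 0, "ry": 0, "rz": 0, "gripper": -1},
    {"x": 0, "y": -8, "z": 0, "rx": 0, "ry": 0, "rz": 0, "gripper": -1},
    {"x": 0, "y": -9, "z": 0, "rx": 0, "ry": 0, "rz": 0, "gripper": -1},
    {"x": 0, "y": -9, "z": 0, "rx": 0, "ry": 0, "rz": 0, "gripper": -1},
  ],
)

```text
clock: 3.13
position: [0.4506, 0.3031, 0.1349]
tool_rot: [-1.574, -0.003, 1.467]
force: [0.6, -0.4, -2.1]
grip_width: 0.0098
```

```bash
python3 - <<'E'
from h import *
to(.6208,.1477,.13,96.3)
wristlook('w_slit2',.45,.3005,.15,.2)
E
```

```text
from [0.4506 0.3031 0.1349] yaw [-90.18  -0.17  84.04] -> x -13.69 y 0.51 z -18.54 | rx 0.0034 ry -0.2141 rz 0.0026 dist 23.1 t 3.13
w_slit2 17627 z [0.1542 0.1874 0.1994] mean [0.4449 0.3023] mid [0.4508 0.3017] dir 84.0 rect ((0.45049962401390076, 0.3032284379005432), (0.046881455928087234, 0.09436078369617462), 7.629758834838867) circ ((0.43934130668640137, 0.30173370242118835), 0.04855542629957199)
```

View pics/w_slit2.png

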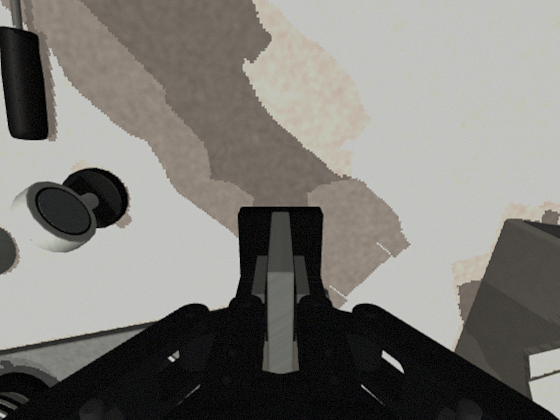

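The slit holder is held upright at (281,290). Carry it to seat A.

arm_command(
  moves=[
    {"x": -2.4, "y": 0.1, "z": -3.2, "rx": 0, "ry": -0.05, "rz": 0, "gripper": -1},
    {"x": -4.8, "y": 0.2, "z": -6.5, "rx": 0, "ry": -0.1, "rz": 0, "gripper": -1},
    {"x": -7.2, "y": 0.3, "z": -9.7, "rx": 0, "ry": -0.15, "rz": 0, "gripper": -1},
    {"x": -9.5, "y": 0.4, "z": -13, "rx": 0, "ry": -0.2, "rz": 0, "gripper": -1},
    {"x": -11.5, "y": 0.5, "z": -15.6, "rx": 0, "ry": -0.214, "rz": 0, "gripper": -1},
  ],
)

```text
clock: 3.6
position: [0.594, 0.1689, 0.1255]
tool_rot: [-1.569, 0.001, 1.683]
force: [-1.2, 1.0, -2.1]
grip_width: 0.0093
```

```bash
python3 - <<'E'
from h import *
to(.6208,.1477,.09,96.3)
E
```

```text
from [0.594  0.1689 0.1255] yaw [-8.990e+01  6.000e-02  9.642e+01] -> x -2.41 y 3.55 z -2.43 | rx -0.0017 ry 0.0021 rz -0.0010 dist 4.9 t 3.6
```

arm_command(
  moves=[
    {"x": -1.2, "y": 0.5, "z": -1.2, "rx": 0, "ry": 0.0, "rz": 0, "gripper": -1},
    {"x": -2.4, "y": 1, "z": -2.4, "rx": 0, "ry": 0.0, "rz": 0, "gripper": -1},
    {"x": -2.4, "y": 2, "z": -2.4, "rx": 0, "ry": 0.0, "rz": 0, "gripper": -1},
    {"x": -2.4, "y": 3, "z": -2.4, "rx": 0, "ry": 0.0, "rz": 0, "gripper": -1},
    {"x": -2.4, "y": 3, "z": -2.4, "rx": 0, "ry": 0.0, "rz": 0, "gripper": -1},
  ],
)

```text
clock: 4.02
position: [0.617, 0.151, 0.094]
tool_rot: [-1.566, 0.0, 1.682]
force: [-0.6, -0.3, -1.8]
grip_width: 0.0095
```

arm_command(
  moves=[
    {"x": 0, "y": 0, "z": 0, "rx": 0, "ry": 0.0, "rz": 0, "gripper": -1},
    {"x": 0, "y": 0, "z": 0, "rx": 0, "ry": 0.0, "rz": 0, "gripper": -1},
    {"x": 0, "y": 0, "z": 0, "rx": 0, "ry": 0.0, "rz": 0, "gripper": -1},
  ],
)

```text
clock: 4.27
position: [0.619, 0.1513, 0.0978]
tool_rot: [-1.571, -0.0, 1.682]
force: [-0.3, 0.5, -1.1]
grip_width: 0.009
```

```bash
python3 - <<'E'
from h import *
to(.6208,.1477,.058,96.3)
wristlook('w_slit3',.45,.3005,.15,.2)
E
```

```text
from [0.619  0.1513 0.0978] yaw [-9.003e+01 -1.000e-02  9.636e+01] -> x -0.38 y 3.98 z -0.13 | rx 0.0005 ry 0.0011 rz 0.0002 dist 4.0 t 4.27
few 0
```

View pics/w_slit3.png

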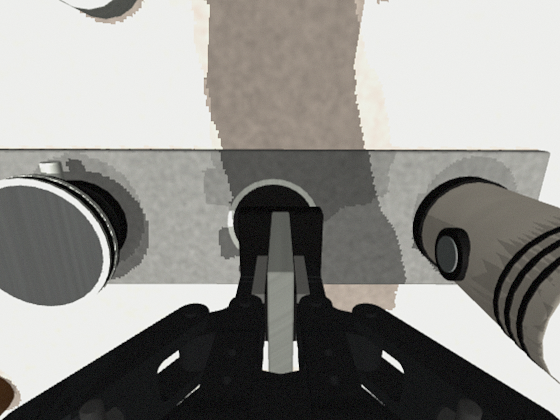

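arm_command(
  moves=[
    {"x": -0.2, "y": 0.8, "z": -0.1, "rx": 0, "ry": 0.0, "rz": 0, "gripper": -1},
    {"x": -0.4, "y": 1.6, "z": -0.1, "rx": 0, "ry": 0.0, "rz": 0, "gripper": -1},
    {"x": -0.4, "y": 2.4, "z": -0.1, "rx": 0, "ry": 0.0, "rz": 0, "gripper": -1},
    {"x": -0.4, "y": 3.1, "z": -0.1, "rx": 0, "ry": 0.0, "rz": 0, "gripper": -1},
    {"x": -0.4, "y": 3.5, "z": -0.1, "rx": 0, "ry": 0.0, "rz": 0, "gripper": -1},
  ],
)

```text
clock: 4.73
position: [0.62, 0.1465, 0.0608]
tool_rot: [-1.569, 0.0, 1.681]
force: [-0.2, -0.5, -1.7]
grip_width: 0.0094
```

arm_command(
  moves=[
    {"x": 0, "y": 0.1, "z": 0, "rx": 0, "ry": 0.0, "rz": 0, "gripper": -1},
    {"x": 0, "y": 0.2, "z": 0, "rx": 0, "ry": 0.0, "rz": 0, "gripper": -1},
    {"x": 0, "y": 0.3, "z": 0, "rx": 0, "ry": 0.0, "rz": 0, "gripper": -1},
    {"x": 0, "y": 0.4, "z": 0, "rx": 0, "ry": 0.0, "rz": 0, "gripper": -1},
    {"x": 0, "y": 0.4, "z": 0, "rx": 0, "ry": 0.0, "rz": 0, "gripper": -1},
  ],
)

```text
clock: 5.15
position: [0.6207, 0.1467, 0.0584]
tool_rot: [-1.571, 0.0, 1.681]
force: [0.3, -0.0, -1.6]
grip_width: 0.0092
```

```bash
python3 - <<'E'
from h import *
to(.6208,.1477,.058,96.3)
print(bot.observe()['force'])
E
```

```text
from [0.6207 0.1467 0.0584] yaw [-90.01   0.    96.32] -> x 0.09 y 0.04 z -0.03 | rx 0.0002 ry 0.0003 rz -0.0000 dist 0.1 t 5.15
[ 0.33065437 -0.00877623 -1.61820213]
```

arm_command(
  moves=[
    {"x": 0.1, "y": 0.05, "z": 0, "rx": 0, "ry": 0.0, "rz": 0, "gripper": -1},
    {"x": 0.1, "y": 0.1, "z": 0, "rx": 0, "ry": 0.0, "rz": 0, "gripper": -1},
    {"x": 0.1, "y": 0.15, "z": 0, "rx": 0, "ry": 0.0, "rz": 0, "gripper": -1},
    {"x": 0.1, "y": 0.15, "z": 0, "rx": 0, "ry": 0.0, "rz": 0, "gripper": -1},
  ],
)

```text
clock: 5.48
position: [0.6206, 0.1479, 0.0578]
tool_rot: [-1.571, -0.0, 1.681]
force: [-5.2, -2.2, 12.3]
grip_width: 0.0095
```

Contact (12 N). Release gently to about 40 mm and rise.

arm_command(
  moves=[
    {"x": 0, "y": 0, "z": 0, "rx": 0, "ry": 0.0, "rz": 0, "gripper": -0.7},
    {"x": 0, "y": 0, "z": 0, "rx": 0, "ry": 0.0, "rz": 0, "gripper": -0.4},
    {"x": 0, "y": 0, "z": 0, "rx": 0, "ry": 0.0, "rz": 0, "gripper": 0},
    {"x": 0, "y": 0, "z": 0, "rx": 0, "ry": 0.0, "rz": 0, "gripper": 0},
    {"x": 0, "y": 0, "z": 0, "rx": 0, "ry": 0.0, "rz": 0, "gripper": 0},
  ],
)

```text
clock: 5.9
position: [0.6205, 0.1477, 0.0568]
tool_rot: [-1.571, 0.0, 1.681]
force: [0.0, -0.1, 0.4]
grip_width: 0.0425
```

arm_command(
  moves=[
    {"x": 0, "y": -2, "z": 0, "rx": 0, "ry": 0.0, "rz": 0, "gripper": 0},
    {"x": 0, "y": -5, "z": 0, "rx": 0, "ry": 0.0, "rz": 0, "gripper": 0},
    {"x": 0, "y": -8, "z": 0, "rx": 0, "ry": 0.0, "rz": 0, "gripper": 0.2},
    {"x": 0, "y": -12, "z": 0, "rx": 0, "ry": 0.0, "rz": 0, "gripper": 0.2},
    {"x": 0, "y": -13, "z": 0, "rx": 0, "ry": 0.0, "rz": 0, "gripper": 0.2},
  ],
)

```text
clock: 6.32
position: [0.6225, 0.1482, 0.1926]
tool_rot: [-1.577, -0.001, 1.681]
force: [0.3, -0.4, 0.3]
grip_width: 0.0513
```

```bash
python3 - <<'E'
from h import *
wristlook('w_slit4',.6231,.1477,.085,.11)
to(.431,.1395,.19,117)
E
```

```text
w_slit4 793 z [0.0905 0.0978 0.0991] mean [0.6203 0.1467] mid [0.6221 0.1469] dir 6.6 rect ((0.6222018003463745, 0.14678822457790375), (0.04939983785152435, 0.00978793017566204), 6.400217056274414) circ ((0.6220990419387817, 0.1477053463459015), 0.02511586807668209)
from [0.6226 0.1482 0.1923] yaw [-9.04e+01 -7.00e-02  9.63e+01] -> x 1.23 y 0.10 z 19.14 | rx 0.0071 ry -0.3614 rz -0.0000 dist 19.2 t 6.37
```

View pics/w_slit4.png

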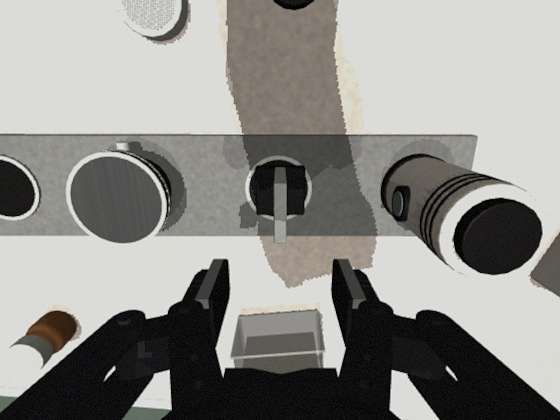

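Slit holder stands centred on seat A (foot at (280,188) within the rim), 6.5° against the bench's 6.3°. Next, the lens holder.

arm_command(
  moves=[
    {"x": 1.2, "y": 0, "z": 19.1, "rx": 0.004, "ry": -0.36, "rz": 0, "gripper": 0.5},
    {"x": 1.2, "y": 0, "z": 19.1, "rx": 0.004, "ry": -0.36, "rz": 0, "gripper": 0.5},
    {"x": 1.2, "y": 0, "z": 19.1, "rx": 0.004, "ry": -0.36, "rz": 0, "gripper": 0.5},
    {"x": 1.2, "y": 0, "z": 19.1, "rx": 0.004, "ry": -0.36, "rz": 0, "gripper": 0.5},
    {"x": 1.2, "y": 0, "z": 19.1, "rx": 0.004, "ry": -0.36, "rz": 0, "gripper": 0.5},
  ],
)

```text
clock: 6.78
position: [0.4256, 0.1379, 0.1866]
tool_rot: [-1.565, -0.001, 2.042]
force: [1.3, 1.0, 0.5]
grip_width: 0.0639
```

arm_command(
  moves=[
    {"x": 0, "y": 0, "z": 0, "rx": 0, "ry": 0, "rz": 0, "gripper": 0.5},
    {"x": 0, "y": 0, "z": 0, "rx": 0, "ry": 0, "rz": 0, "gripper": 0.5},
    {"x": 0, "y": 0, "z": 0, "rx": 0, "ry": 0, "rz": 0, "gripper": 0.5},
  ],
)

```text
clock: 7.03
position: [0.4301, 0.1388, 0.1871]
tool_rot: [-1.568, -0.001, 2.041]
force: [-0.1, -0.1, -0.7]
grip_width: 0.0644
```

```bash
python3 - <<'E'
from h import *
to(.431,.1395,.19,117)
wristlook('w_lens',.431,.1395,.07,.1)
wristlook('w_lens1',.431,.1395,.076,.1)
E
```

```text
from [0.4301 0.1388 0.1871] yaw [-8.9830e+01 -3.0000e-02  1.1693e+02] -> x 0.02 y -0.29 z -0.11 | rx -0.0029 ry -0.0012 rz 0.0006 dist 0.3 t 7.03
w_lens 973 z [0.0709 0.0798 0.0834] mean [0.4268 0.1362] mid [0.4294 0.1376] dir 27.8 rect ((0.4296179413795471, 0.13746030628681183), (0.04500063136219978, 0.016447268426418304), 27.49138641357422) circ ((0.429569274187088, 0.13747458159923553), 0.023303262889385223)
w_lens1 754 z [0.0762 0.0809 0.0835] mean [0.4282 0.137 ] mid [0.4288 0.1378] dir 27.3 rect ((0.42918485403060913, 0.13726629316806793), (0.037834085524082184, 0.015957973897457123), 27.424701690673828) circ ((0.42877769470214844, 0.13785886764526367), 0.019750213250517845)
```

View pics/w_lens.png

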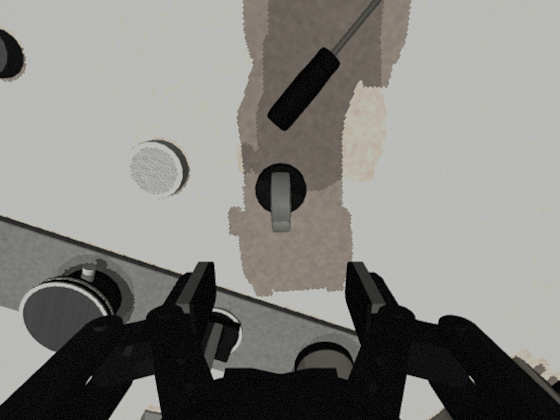

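Lens mount at (281,195), centred between the fingers: 16 mm thick, own x at 27.4°. Descend and pinch.

arm_command(
  moves=[
    {"x": -0.1, "y": 4, "z": 0.1, "rx": -0.003, "ry": -0.008, "rz": 0, "gripper": 0.3},
    {"x": -0.1, "y": 8, "z": 0.1, "rx": -0.003, "ry": -0.008, "rz": 0, "gripper": 0.3},
    {"x": -0.1, "y": 11.5, "z": 0.1, "rx": -0.003, "ry": -0.008, "rz": 0, "gripper": 0.3},
    {"x": -0.1, "y": 14, "z": 0.1, "rx": -0.003, "ry": -0.008, "rz": 0, "gripper": 0.3},
    {"x": -0.1, "y": 15, "z": 0.1, "rx": -0.003, "ry": -0.008, "rz": 0, "gripper": 0.3},
  ],
)

```text
clock: 7.55
position: [0.4273, 0.1366, 0.0336]
tool_rot: [-1.566, -0.001, 2.049]
force: [-0.3, 0.8, -1.1]
grip_width: 0.0557
```

arm_command(
  moves=[
    {"x": 0, "y": 0, "z": 0, "rx": 0, "ry": 0, "rz": 0, "gripper": 0.3},
    {"x": 0, "y": 0, "z": 0, "rx": 0, "ry": 0, "rz": 0, "gripper": 0.3},
    {"x": 0, "y": 0, "z": 0, "rx": 0, "ry": 0, "rz": 0, "gripper": 0.3},
  ],
)

```text
clock: 7.8
position: [0.4293, 0.1374, 0.0381]
tool_rot: [-1.572, -0.0, 2.049]
force: [0.5, 0.6, 1.1]
grip_width: 0.0556
```

```bash
python3 - <<'E'
from h import *
to(.4298,.1378,.036,117.4)
E
```

```text
from [0.4293 0.1374 0.0381] yaw [-9.0050e+01 -3.0000e-02  1.1738e+02] -> x 0.01 y 0.21 z -0.06 | rx 0.0009 ry -0.0004 rz 0.0005 dist 0.2 t 7.8
```

arm_command(
  moves=[
    {"x": 0, "y": 0.2, "z": -0.05, "rx": 0, "ry": 0, "rz": 0, "gripper": -0.2},
    {"x": 0, "y": 0.2, "z": -0.05, "rx": 0, "ry": 0, "rz": 0, "gripper": -0.4},
    {"x": 0, "y": 0.2, "z": -0.05, "rx": 0, "ry": 0, "rz": 0, "gripper": -1},
    {"x": 0, "y": 0.2, "z": -0.05, "rx": 0, "ry": 0, "rz": 0, "gripper": -1},
    {"x": 0, "y": 0.2, "z": -0.05, "rx": 0, "ry": 0, "rz": 0, "gripper": -1},
  ],
)

```text
clock: 8.22
position: [0.4291, 0.1375, 0.0354]
tool_rot: [-1.571, -0.001, 2.049]
force: [-0.2, 0.7, 9.7]
grip_width: 0.0157
```

arm_command(
  moves=[
    {"x": 0, "y": 0, "z": 0, "rx": 0, "ry": 0, "rz": 0, "gripper": -1},
    {"x": 0, "y": 0, "z": 0, "rx": 0, "ry": 0, "rz": 0, "gripper": -1},
    {"x": 0, "y": 0, "z": 0, "rx": 0, "ry": 0, "rz": 0, "gripper": -1},
    {"x": 0, "y": 0, "z": 0, "rx": 0, "ry": 0, "rz": 0, "gripper": -1},
  ],
)

```text
clock: 8.55
position: [0.4291, 0.1375, 0.0354]
tool_rot: [-1.571, -0.001, 2.049]
force: [-1.2, 0.5, 8.6]
grip_width: 0.0153
```

arm_command(
  moves=[
    {"x": 0, "y": -2, "z": 0, "rx": 0, "ry": 0, "rz": 0, "gripper": -1},
    {"x": 0, "y": -4, "z": 0, "rx": 0, "ry": 0, "rz": 0, "gripper": -1},
    {"x": 0, "y": -7, "z": 0, "rx": 0, "ry": 0, "rz": 0, "gripper": -1},
    {"x": 0, "y": -9.5, "z": 0, "rx": 0, "ry": 0, "rz": 0, "gripper": -1},
    {"x": 0, "y": -10.5, "z": 0, "rx": 0, "ry": 0, "rz": 0, "gripper": -1},
  ],
)

```text
clock: 8.97
position: [0.4297, 0.1376, 0.1428]
tool_rot: [-1.573, -0.0, 2.049]
force: [1.0, 0.3, -2.0]
grip_width: 0.0153
```

```bash
python3 - <<'E'
from h import *
to(.6543,-.1377,.15,96.3)
wristlook('w_lens2',.43,.1378,.13,.2)
E
```

```text
from [0.4297 0.1376 0.1428] yaw [-9.0120e+01 -2.0000e-02  1.1738e+02] -> x -34.77 y -0.71 z -7.28 | rx 0.0021 ry 0.3680 rz 0.0007 dist 35.5 t 8.97
w_lens2 15970 z [0.1541 0.1895 0.1995] mean [0.4231 0.1329] mid [0.428  0.1356] dir 117.4 rect ((0.42828333377838135, 0.1355239748954773), (0.048739299178123474, 0.09009507298469543), 27.65912437438965) circ ((0.4284270107746124, 0.135599285364151), 0.04626718908548355)
```

View pics/w_lens2.png

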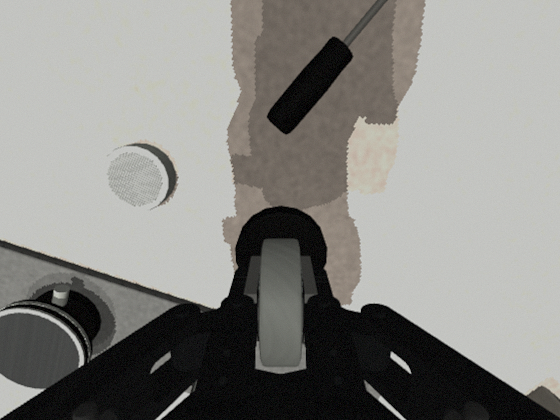

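Lens holder held upright at (281,290). Carry it to seat B.

arm_command(
  moves=[
    {"x": -4, "y": -0.2, "z": -0.8, "rx": 0, "ry": 0.07, "rz": 0, "gripper": -1},
    {"x": -8, "y": -0.3, "z": -1.6, "rx": 0, "ry": 0.14, "rz": 0, "gripper": -1},
    {"x": -12, "y": -0.5, "z": -2.4, "rx": 0, "ry": 0.21, "rz": 0, "gripper": -1},
    {"x": -16, "y": -0.6, "z": -3.2, "rx": 0, "ry": 0.28, "rz": 0, "gripper": -1},
    {"x": -20, "y": -0.7, "z": -4.1, "rx": 0.002, "ry": 0.36, "rz": 0, "gripper": -1},
  ],
)

```text
clock: 9.43
position: [0.5578, -0.0235, 0.1461]
tool_rot: [-1.567, 0.0, 1.686]
force: [0.5, 1.0, -1.5]
grip_width: 0.0156
```

```bash
python3 - <<'E'
from h import *
to(.6543,-.1377,.13,96.3)
E
```

```text
from [ 0.5578 -0.0235  0.1461] yaw [-8.978e+01  2.000e-02  9.658e+01] -> x -12.45 y 1.58 z -8.29 | rx -0.0039 ry 0.0049 rz -0.0003 dist 15.0 t 9.43
```

arm_command(
  moves=[
    {"x": -3.4, "y": 0.3, "z": -2.3, "rx": -0.002, "ry": 0.005, "rz": 0, "gripper": -1},
    {"x": -6.5, "y": 0.6, "z": -4.5, "rx": -0.002, "ry": 0.005, "rz": 0, "gripper": -1},
    {"x": -9.5, "y": 1, "z": -6.5, "rx": -0.002, "ry": 0.005, "rz": 0, "gripper": -1},
    {"x": -11.8, "y": 1.5, "z": -7.8, "rx": -0.002, "ry": 0.005, "rz": 0, "gripper": -1},
    {"x": -12.4, "y": 1.5, "z": -8.3, "rx": -0.002, "ry": 0.005, "rz": 0, "gripper": -1},
  ],
)

```text
clock: 9.85
position: [0.6547, -0.1395, 0.129]
tool_rot: [-1.568, 0.002, 1.68]
force: [-0.1, -0.2, -2.3]
grip_width: 0.0152
```

arm_command(
  moves=[
    {"x": 0, "y": 1, "z": 0, "rx": 0, "ry": 0, "rz": 0, "gripper": -1},
    {"x": 0, "y": 2, "z": 0, "rx": 0, "ry": 0, "rz": 0, "gripper": -1},
    {"x": 0, "y": 3, "z": 0, "rx": 0, "ry": 0, "rz": 0, "gripper": -1},
    {"x": 0, "y": 3, "z": 0, "rx": 0, "ry": 0, "rz": 0, "gripper": -1},
    {"x": 0, "y": 3, "z": 0, "rx": 0, "ry": 0, "rz": 0, "gripper": -1},
  ],
)

```text
clock: 10.27
position: [0.6536, -0.1337, 0.1006]
tool_rot: [-1.568, -0.001, 1.685]
force: [0.8, 0.6, -1.8]
grip_width: 0.0155
```

```bash
python3 - <<'E'
from h import *
to(.6543,-.1377,.0504,96.3)
wristlook('w_lens3',.43,.1378,.13,.2)
E
```

```text
from [ 0.6536 -0.1337  0.1006] yaw [-8.985e+01 -3.000e-02  9.655e+01] -> x -0.41 y 5.02 z -0.04 | rx -0.0025 ry 0.0044 rz 0.0006 dist 5.0 t 10.27
few 0
```

View pics/w_lens3.png

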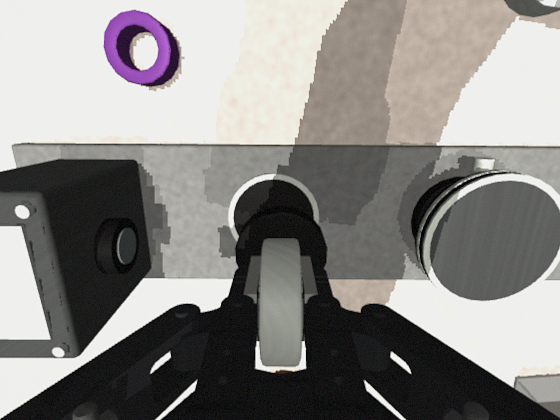

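Detector side seat, as wanted; shift 4 mm, lower.

arm_command(
  moves=[
    {"x": -0.2, "y": 1, "z": 0, "rx": -0.001, "ry": 0.004, "rz": 0, "gripper": -1},
    {"x": -0.4, "y": 2, "z": 0, "rx": -0.001, "ry": 0.004, "rz": 0, "gripper": -1},
    {"x": -0.4, "y": 3, "z": 0, "rx": -0.001, "ry": 0.004, "rz": 0, "gripper": -1},
    {"x": -0.4, "y": 4, "z": 0, "rx": -0.001, "ry": 0.004, "rz": 0, "gripper": -1},
    {"x": -0.4, "y": 4.5, "z": 0, "rx": -0.001, "ry": 0.004, "rz": 0, "gripper": -1},
  ],
)

```text
clock: 10.73
position: [0.6539, -0.1386, 0.0543]
tool_rot: [-1.569, -0.001, 1.68]
force: [-0.4, -0.6, -2.4]
grip_width: 0.0157
```

arm_command(
  moves=[
    {"x": 0, "y": 0.1, "z": 0, "rx": 0, "ry": 0, "rz": 0, "gripper": -1},
    {"x": 0, "y": 0.2, "z": 0, "rx": 0, "ry": 0, "rz": 0, "gripper": -1},
    {"x": 0, "y": 0.3, "z": 0, "rx": 0, "ry": 0, "rz": 0, "gripper": -1},
    {"x": 0, "y": 0.4, "z": 0, "rx": 0, "ry": 0, "rz": 0, "gripper": -1},
    {"x": 0, "y": 0.4, "z": 0, "rx": 0, "ry": 0, "rz": 0, "gripper": -1},
  ],
)

```text
clock: 11.15
position: [0.6548, -0.1387, 0.0526]
tool_rot: [-1.571, 0.0, 1.68]
force: [0.4, 0.8, -1.6]
grip_width: 0.0154
```

```bash
python3 - <<'E'
from h import *
to(.6543,-.1377,.0504,96.3)
E
```

```text
from [ 0.6548 -0.1387  0.0526] yaw [-9.002e+01  1.000e-02  9.626e+01] -> x 0.11 y 0.22 z 0.04 | rx 0.0003 ry -0.0008 rz -0.0001 dist 0.3 t 11.15
```

arm_command(
  moves=[
    {"x": 0.1, "y": 0.07, "z": 0, "rx": 0, "ry": 0, "rz": 0, "gripper": -1},
    {"x": 0.1, "y": 0.14, "z": 0, "rx": 0, "ry": 0, "rz": 0, "gripper": -1},
    {"x": 0.1, "y": 0.2, "z": 0, "rx": 0, "ry": 0, "rz": 0, "gripper": -1},
    {"x": 0.1, "y": 0.25, "z": 0, "rx": 0, "ry": 0, "rz": 0, "gripper": -1},
    {"x": 0.1, "y": 0.25, "z": 0, "rx": 0, "ry": 0, "rz": 0, "gripper": -1},
  ],
)

```text
clock: 11.57
position: [0.6547, -0.1376, 0.0505]
tool_rot: [-1.571, 0.0, 1.68]
force: [-2.9, 1.2, 6.7]
grip_width: 0.0157
```

Contact. Release and rise.

arm_command(
  moves=[
    {"x": 0, "y": 0, "z": 0, "rx": 0, "ry": 0.0, "rz": 0, "gripper": -0.6},
    {"x": 0, "y": 0, "z": 0, "rx": 0, "ry": 0.0, "rz": 0, "gripper": -0.3},
    {"x": 0, "y": 0, "z": 0, "rx": 0, "ry": 0.0, "rz": 0, "gripper": 0.1},
    {"x": 0, "y": 0, "z": 0, "rx": 0, "ry": 0.0, "rz": 0, "gripper": 0.1},
    {"x": 0, "y": 0, "z": 0, "rx": 0, "ry": 0.0, "rz": 0, "gripper": 0.1},
  ],
)

```text
clock: 11.98
position: [0.6546, -0.1378, 0.0499]
tool_rot: [-1.571, 0.0, 1.68]
force: [0.6, -0.5, -0.1]
grip_width: 0.0471
```

arm_command(
  moves=[
    {"x": 0, "y": -2, "z": 0, "rx": 0, "ry": 0.0, "rz": 0, "gripper": 0.1},
    {"x": 0, "y": -5, "z": 0, "rx": 0, "ry": 0.0, "rz": 0, "gripper": 0.1},
    {"x": 0, "y": -8, "z": 0, "rx": 0, "ry": 0.0, "rz": 0, "gripper": 0.2},
    {"x": 0, "y": -12, "z": 0, "rx": 0, "ry": 0.0, "rz": 0, "gripper": 0.2},
    {"x": 0, "y": -13, "z": 0, "rx": 0, "ry": 0.0, "rz": 0, "gripper": 0.2},
  ],
)

```text
clock: 12.4
position: [0.6566, -0.1382, 0.1859]
tool_rot: [-1.577, 0.002, 1.68]
force: [0.0, -0.4, 0.5]
grip_width: 0.051
```

```bash
python3 - <<'E'
from h import *
wristlook('w_lens4',.6543,-.1377,.085,.11)
to(.4675,.0175,.15,96)
E
```

```text
w_lens4 1092 z [0.0861 0.0951 0.0983] mean [ 0.6525 -0.139 ] mid [ 0.656  -0.1386] dir 6.4 rect ((0.6559779644012451, -0.1386384218931198), (0.04540693014860153, 0.016953444108366966), 6.813344478607178) circ ((0.6559650897979736, -0.13929449021816254), 0.023271795362234116)
from [ 0.6568 -0.1382  0.1856] yaw [-90.4    0.11  96.24] -> x 17.54 y 3.41 z 17.15 | rx 0.0069 ry 0.0041 rz -0.0019 dist 24.8 t 12.45
```

View pics/w_lens4.png

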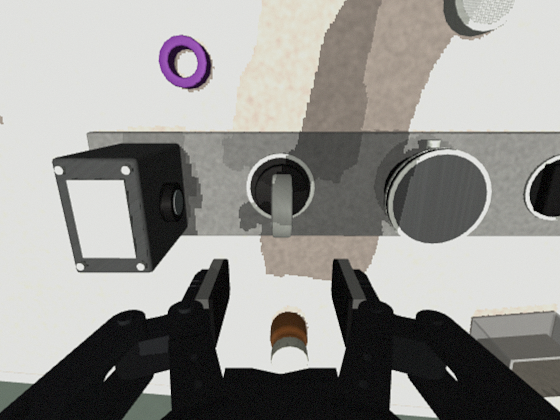

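Lens holder centred on seat B (foot at (281,188) within the rim), 6.5°. Next, the mirror.

arm_command(
  moves=[
    {"x": 17.5, "y": 2, "z": 17.1, "rx": 0, "ry": 0.0, "rz": 0, "gripper": 1},
    {"x": 17.5, "y": 2, "z": 17.1, "rx": 0, "ry": 0.0, "rz": 0, "gripper": 1},
    {"x": 17.5, "y": 2, "z": 17.1, "rx": 0, "ry": 0.0, "rz": 0, "gripper": 1},
    {"x": 17.5, "y": 2, "z": 17.1, "rx": 0, "ry": 0.0, "rz": 0, "gripper": 1},
    {"x": 17.5, "y": 2, "z": 17.1, "rx": 0, "ry": 0.0, "rz": 0, "gripper": 1},
  ],
)

```text
clock: 12.87
position: [0.4924, -0.0051, 0.1628]
tool_rot: [-1.571, 0.0, 1.68]
force: [1.6, 1.6, 0.0]
grip_width: 0.0855
```

```bash
python3 - <<'E'
from h import *
to(.4675,.0175,.15,96)
E
```

```text
from [ 0.4924 -0.0051  0.1628] yaw [-90.01   0.    96.24] -> x 2.52 y 1.28 z 2.23 | rx 0.0003 ry 0.0042 rz -0.0000 dist 3.6 t 12.87
```

arm_command(
  moves=[
    {"x": 2.5, "y": 0.5, "z": 2.2, "rx": 0, "ry": 0.0, "rz": 0, "gripper": 1},
    {"x": 2.5, "y": 0.5, "z": 2.2, "rx": 0, "ry": 0.0, "rz": 0, "gripper": 1},
    {"x": 2.5, "y": 0.5, "z": 2.2, "rx": 0, "ry": 0.0, "rz": 0, "gripper": 1},
    {"x": 2.5, "y": 0.5, "z": 2.2, "rx": 0, "ry": 0.0, "rz": 0, "gripper": 1},
    {"x": 2.5, "y": 0.5, "z": 2.2, "rx": 0, "ry": 0.0, "rz": 0, "gripper": 1},
  ],
)

```text
clock: 13.28
position: [0.4703, 0.0159, 0.158]
tool_rot: [-1.571, 0.0, 1.679]
force: [0.7, -1.1, -0.9]
grip_width: 0.0852
```

```bash
python3 - <<'E'
from h import *
to(.4675,.0175,.15,96)
wristlook('w_mir',.4675,.0175,.017,.03)
E
```

```text
from [0.4703 0.0159 0.158 ] yaw [-9.003e+01  1.000e-02  9.619e+01] -> x 0.19 y 0.80 z 0.27 | rx 0.0005 ry 0.0034 rz -0.0002 dist 0.9 t 13.28
w_mir 2932 z [0.0192 0.0211 0.0226] mean [0.4658 0.0156] mid [0.4667 0.0156] dir 18.9 rect ((0.4668610095977783, 0.01583779603242874), (0.05668672174215317, 0.05644023418426514), 50.434932708740234) circ ((0.4669736921787262, 0.01574920117855072), 0.028950609266757965)
```

View pics/w_mir.png

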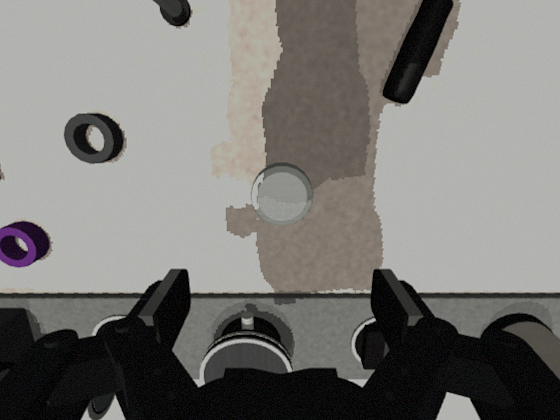

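Mirror at (283,193), glass up, 58 mm across; a clear choice. Descend in two stages.

arm_command(
  moves=[
    {"x": 0, "y": 4, "z": 0.3, "rx": 0, "ry": 0.003, "rz": 0, "gripper": 1},
    {"x": 0, "y": 8, "z": 0.3, "rx": 0, "ry": 0.003, "rz": 0, "gripper": 1},
    {"x": 0, "y": 10.5, "z": 0.3, "rx": 0, "ry": 0.003, "rz": 0, "gripper": 1},
    {"x": 0, "y": 11.8, "z": 0.3, "rx": 0, "ry": 0.003, "rz": 0, "gripper": 1},
    {"x": 0, "y": 12, "z": 0.3, "rx": 0, "ry": 0.003, "rz": 0, "gripper": 1},
  ],
)

```text
clock: 13.75
position: [0.4656, 0.0155, 0.0354]
tool_rot: [-1.567, 0.0, 1.676]
force: [-0.3, -0.3, 0.2]
grip_width: 0.0857
```

arm_command(
  moves=[
    {"x": 0, "y": 0, "z": 0, "rx": 0, "ry": 0, "rz": 0, "gripper": 1},
    {"x": 0, "y": 0, "z": 0, "rx": 0, "ry": 0, "rz": 0, "gripper": 1},
    {"x": 0, "y": 0, "z": 0, "rx": 0, "ry": 0, "rz": 0, "gripper": 1},
  ],
)

```text
clock: 14.0
position: [0.4674, 0.0161, 0.039]
tool_rot: [-1.573, 0.0, 1.677]
force: [0.4, 0.5, 0.4]
grip_width: 0.0851
```

```bash
python3 - <<'E'
from h import *
to(.467,.0158,.004,96)
E
```

```text
from [0.4674 0.0161 0.039 ] yaw [-90.1    0.    96.06] -> x -0.02 y 3.50 z 0.05 | rx 0.0017 ry 0.0010 rz -0.0000 dist 3.5 t 14.0
```

arm_command(
  moves=[
    {"x": 0, "y": 1.2, "z": 0.05, "rx": 0, "ry": 0, "rz": 0, "gripper": 1},
    {"x": 0, "y": 2.4, "z": 0.05, "rx": 0, "ry": 0, "rz": 0, "gripper": 1},
    {"x": 0, "y": 3.2, "z": 0.05, "rx": 0, "ry": 0, "rz": 0, "gripper": 1},
    {"x": 0, "y": 3.4, "z": 0.05, "rx": 0, "ry": 0, "rz": 0, "gripper": 1},
    {"x": 0, "y": 3.4, "z": 0.05, "rx": 0, "ry": 0, "rz": 0, "gripper": 1},
  ],
)

```text
clock: 14.42
position: [0.4661, 0.0161, 0.0041]
tool_rot: [-1.571, 0.0, 1.677]
force: [0.0, -0.0, 0.4]
grip_width: 0.0854
```

arm_command(
  moves=[
    {"x": 0, "y": 0, "z": 0, "rx": 0, "ry": 0, "rz": 0, "gripper": 1},
    {"x": 0, "y": 0, "z": 0, "rx": 0, "ry": 0, "rz": 0, "gripper": 1},
  ],
)

```text
clock: 14.58
position: [0.4664, 0.0162, 0.0046]
tool_rot: [-1.572, 0.0, 1.677]
force: [-1.0, -0.6, 0.1]
grip_width: 0.0855
```

arm_command(
  moves=[
    {"x": 0, "y": 0.2, "z": 0, "rx": 0, "ry": 0, "rz": 0, "gripper": 0.7},
    {"x": 0, "y": 0.2, "z": 0, "rx": 0, "ry": 0, "rz": 0, "gripper": 0.5},
    {"x": 0, "y": 0.2, "z": 0, "rx": 0, "ry": 0, "rz": 0, "gripper": 0.2},
    {"x": 0, "y": 0.2, "z": 0, "rx": 0, "ry": 0, "rz": 0, "gripper": -0.2},
    {"x": 0, "y": 0.2, "z": 0, "rx": 0, "ry": 0, "rz": 0, "gripper": -0.2},
  ],
  squeeze=40,
)

```text
clock: 15.0
position: [0.4662, 0.0161, 0.0024]
tool_rot: [-1.571, 0.0, 1.677]
force: [-2.0, -0.2, 10.8]
grip_width: 0.0566
```

arm_command(
  moves=[
    {"x": 0, "y": 0, "z": 0, "rx": 0, "ry": 0, "rz": 0, "gripper": -1},
    {"x": 0, "y": 0, "z": 0, "rx": 0, "ry": 0, "rz": 0, "gripper": -1},
    {"x": 0, "y": 0, "z": 0, "rx": 0, "ry": 0, "rz": 0, "gripper": -1},
    {"x": 0, "y": 0, "z": 0, "rx": 0, "ry": 0, "rz": 0, "gripper": -1},
  ],
)

```text
clock: 15.33
position: [0.4662, 0.0162, 0.0024]
tool_rot: [-1.571, 0.0, 1.677]
force: [-1.8, -0.1, 10.8]
grip_width: 0.0565
```

arm_command(
  moves=[
    {"x": 0, "y": -0.5, "z": 0, "rx": 0, "ry": 0, "rz": 0, "gripper": -1},
    {"x": 0, "y": -1.5, "z": 0, "rx": 0, "ry": 0, "rz": 0, "gripper": -1},
    {"x": 0, "y": -3.5, "z": 0, "rx": 0, "ry": 0, "rz": 0, "gripper": -1},
    {"x": 0, "y": -6, "z": 0, "rx": 0, "ry": 0, "rz": 0, "gripper": -1},
    {"x": 0, "y": -8.5, "z": 0, "rx": 0, "ry": 0, "rz": 0, "gripper": -1},
  ],
)

```text
clock: 15.75
position: [0.4656, 0.0161, 0.0884]
tool_rot: [-1.57, 0.0, 1.677]
force: [-0.1, 0.1, -0.5]
grip_width: 0.0563
```

arm_command(
  moves=[
    {"x": 0, "y": -2, "z": 0, "rx": 0, "ry": 0, "rz": 0, "gripper": -1},
    {"x": 0, "y": -3, "z": 0, "rx": 0, "ry": 0, "rz": 0, "gripper": -1},
    {"x": 0, "y": -3.5, "z": 0, "rx": 0, "ry": 0, "rz": 0, "gripper": -1},
  ],
)

```text
clock: 16.0
position: [0.4666, 0.0161, 0.1237]
tool_rot: [-1.573, 0.0, 1.677]
force: [1.1, -0.3, -0.9]
grip_width: 0.0565
```

```bash
python3 - <<'E'
from h import *
to(.6387,.0015,.12,96.3)
s=bot.observe()['position']
wristlook('w_mir2',s[0],s[1],s[2]+.014,s[2]+.03,.035)
E
```

```text
from [0.4666 0.0161 0.1237] yaw [-90.13   0.    96.07] -> x -3.28 y 0.41 z -16.95 | rx 0.0023 ry -0.0039 rz -0.0000 dist 17.3 t 16.0
w_mir2 12247 z [0.1397 0.1423 0.1509] mean [0.4651 0.0152] mid [0.4679 0.015 ] dir 99.2 rect ((0.46673741936683655, 0.013207271695137024), (0.06302930414676666, 0.057706303894519806), 63.998592376708984) circ ((0.46284404397010803, 0.015684906393289566), 0.03403344377875328)
```

View pics/w_mir2.png

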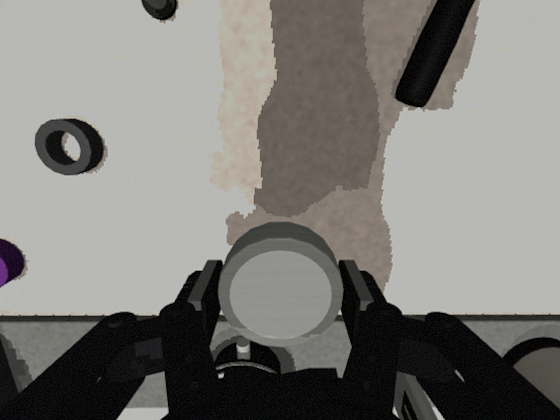

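Mirror held flat at (281,290). Carry it over the turntable.

arm_command(
  moves=[
    {"x": -0.8, "y": 0.1, "z": -4, "rx": 0.002, "ry": -0.004, "rz": 0, "gripper": -1},
    {"x": -1.6, "y": 0.2, "z": -8, "rx": 0.002, "ry": -0.004, "rz": 0, "gripper": -1},
    {"x": -2.4, "y": 0.3, "z": -12, "rx": 0.002, "ry": -0.004, "rz": 0, "gripper": -1},
    {"x": -3, "y": 0.4, "z": -15.5, "rx": 0.002, "ry": -0.004, "rz": 0, "gripper": -1},
    {"x": -3.3, "y": 0.4, "z": -16.9, "rx": 0.002, "ry": -0.004, "rz": 0, "gripper": -1},
  ],
)

```text
clock: 16.47
position: [0.6407, 0.0009, 0.1159]
tool_rot: [-1.569, 0.0, 1.681]
force: [-0.1, -0.0, -0.6]
grip_width: 0.0562
```

arm_command(
  moves=[
    {"x": 0, "y": 0.7, "z": 0, "rx": 0, "ry": 0, "rz": 0, "gripper": -1},
    {"x": 0, "y": 1.4, "z": 0, "rx": 0, "ry": 0, "rz": 0, "gripper": -1},
    {"x": 0, "y": 2, "z": 0, "rx": 0, "ry": 0, "rz": 0, "gripper": -1},
    {"x": 0, "y": 2, "z": 0, "rx": 0, "ry": 0, "rz": 0, "gripper": -1},
    {"x": 0, "y": 2, "z": 0, "rx": 0, "ry": 0, "rz": 0, "gripper": -1},
  ],
)

```text
clock: 16.88
position: [0.6367, 0.0014, 0.0974]
tool_rot: [-1.567, -0.0, 1.681]
force: [-0.6, -0.1, -1.0]
grip_width: 0.0566
```

```bash
python3 - <<'E'
from h import *
to(.6382,.0015,.0655,96.3)
wristlook('w_mir3',.4675,.0175,.017,.03)
E
```

```text
from [0.6367 0.0014 0.0974] yaw [-89.8   -0.    96.33] -> x -0.00 y 3.19 z -0.16 | rx -0.0035 ry 0.0005 rz 0.0000 dist 3.2 t 16.88
few 0
```

View pics/w_mir3.png

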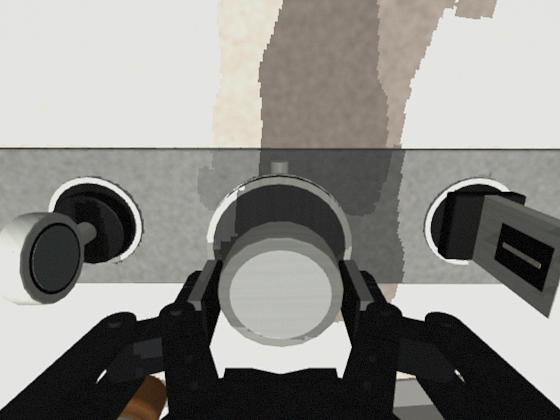

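arm_command(
  moves=[
    {"x": 0, "y": 0.8, "z": -0.1, "rx": -0.002, "ry": 0, "rz": 0, "gripper": -1},
    {"x": 0, "y": 1.6, "z": -0.1, "rx": -0.002, "ry": 0, "rz": 0, "gripper": -1},
    {"x": 0, "y": 2.3, "z": -0.1, "rx": -0.002, "ry": 0, "rz": 0, "gripper": -1},
    {"x": 0, "y": 2.6, "z": -0.1, "rx": -0.002, "ry": 0, "rz": 0, "gripper": -1},
    {"x": 0, "y": 2.8, "z": -0.1, "rx": -0.002, "ry": 0, "rz": 0, "gripper": -1},
  ],
)

```text
clock: 17.35
position: [0.6381, 0.0013, 0.0691]
tool_rot: [-1.57, -0.0, 1.681]
force: [0.2, -0.2, -0.7]
grip_width: 0.0563
```

arm_command(
  moves=[
    {"x": 0, "y": 0.1, "z": 0, "rx": 0, "ry": 0, "rz": 0, "gripper": -1},
    {"x": 0, "y": 0.2, "z": 0, "rx": 0, "ry": 0, "rz": 0, "gripper": -1},
    {"x": 0, "y": 0.3, "z": 0, "rx": 0, "ry": 0, "rz": 0, "gripper": -1},
    {"x": 0, "y": 0.3, "z": 0, "rx": 0, "ry": 0, "rz": 0, "gripper": -1},
  ],
)

```text
clock: 17.68
position: [0.6386, 0.0014, 0.067]
tool_rot: [-1.571, 0.0, 1.681]
force: [-0.2, 0.0, -0.7]
grip_width: 0.0568
```

```bash
python3 - <<'E'
from h import *
to(.6382,.0015,.0655,96.3)
E
```

```text
from [0.6386 0.0014 0.067 ] yaw [-90.     0.    96.31] -> x 0.02 y 0.15 z 0.03 | rx 0.0001 ry 0.0002 rz -0.0000 dist 0.2 t 17.68
```

arm_command(
  moves=[
    {"x": 0, "y": 0.07, "z": 0, "rx": 0, "ry": 0, "rz": 0, "gripper": -1},
    {"x": 0, "y": 0.14, "z": 0, "rx": 0, "ry": 0, "rz": 0, "gripper": -1},
    {"x": 0, "y": 0.2, "z": 0, "rx": 0, "ry": 0, "rz": 0, "gripper": -1},
    {"x": 0, "y": 0.2, "z": 0, "rx": 0, "ry": 0, "rz": 0, "gripper": -1},
  ],
)

```text
clock: 18.02
position: [0.6385, 0.0014, 0.0649]
tool_rot: [-1.571, 0.0, 1.681]
force: [0.2, 0.2, -1.4]
grip_width: 0.0567
```

arm_command(
  moves=[
    {"x": 0, "y": 0.05, "z": 0, "rx": 0, "ry": 0, "rz": 0, "gripper": -1},
    {"x": 0, "y": 0.1, "z": 0, "rx": 0, "ry": 0, "rz": 0, "gripper": -1},
    {"x": 0, "y": 0.15, "z": 0, "rx": 0, "ry": 0, "rz": 0, "gripper": -1},
    {"x": 0, "y": 0.15, "z": 0, "rx": 0, "ry": 0, "rz": 0, "gripper": -1},
  ],
)

```text
clock: 18.35
position: [0.6386, 0.0013, 0.0645]
tool_rot: [-1.571, 0.0, 1.681]
force: [-6.4, 0.2, 16.5]
grip_width: 0.0567
```

Contact. Release and rise.

arm_command(
  moves=[
    {"x": 0, "y": 0, "z": 0, "rx": 0, "ry": 0, "rz": 0, "gripper": 0.45},
    {"x": 0, "y": 0, "z": 0, "rx": 0, "ry": 0, "rz": 0, "gripper": 0.6},
    {"x": 0, "y": 0, "z": 0, "rx": 0, "ry": 0, "rz": 0, "gripper": 0.85},
    {"x": 0, "y": 0, "z": 0, "rx": 0, "ry": 0, "rz": 0, "gripper": 0.85},
    {"x": 0, "y": 0, "z": 0, "rx": 0, "ry": 0, "rz": 0, "gripper": 0.85},
  ],
)

```text
clock: 18.77
position: [0.6385, 0.0014, 0.0633]
tool_rot: [-1.571, 0.0, 1.681]
force: [-1.1, 0.4, 0.1]
grip_width: 0.0789
```

arm_command(
  moves=[
    {"x": 0, "y": -1, "z": 0, "rx": 0, "ry": 0, "rz": 0, "gripper": 0.85},
    {"x": 0, "y": -3, "z": 0, "rx": 0, "ry": 0, "rz": 0, "gripper": 0.85},
    {"x": 0, "y": -6.5, "z": 0, "rx": 0, "ry": 0, "rz": 0, "gripper": 0.85},
    {"x": 0, "y": -10, "z": 0, "rx": 0, "ry": 0, "rz": 0, "gripper": 0.85},
    {"x": 0, "y": -13, "z": 0, "rx": 0, "ry": 0, "rz": 0, "gripper": 0.85},
  ],
)

```text
clock: 19.18
position: [0.6386, 0.0014, 0.1964]
tool_rot: [-1.572, 0.0, 1.681]
force: [0.8, 0.9, 0.5]
grip_width: 0.0791
```

```bash
python3 - <<'E'
from h import *
wristlook('w_mir4',.6387,.0015,.079,.095,.04)
d=np.load('f_w_mir4.npz');P=cloud('wrist',d['d'],d['T']);m=(d['d']>0)&(abs(P[...,2]-.062)<.006)&(np.hypot(P[...,0]-.6387,P[...,1]-.0015)<.06);q=np.float32(P[m][:,:2]);print('tt',cv2.minEnclosingCircle(q))
to(.4345,-.157,.15,75)
E
```

```text
w_mir4 3376 z [0.0812 0.0831 0.0845] mean [6.382e-01 3.000e-04] mid [6.393e-01 3.000e-04] dir 174.7 rect ((0.6390120983123779, 0.00017197057604789734), (0.05652826651930809, 0.05696592107415199), 51.67639923095703) circ ((0.6394611597061157, 0.00043523029307834804), 0.028879478573799133)
tt ((0.6394090056419373, -0.0003444060275796801), 0.04518707096576691)
from [0.6409 0.0014 0.2022] yaw [-9.047e+01  2.000e-02  9.629e+01] -> x -13.48 y 5.05 z 22.30 | rx 0.0081 ry 0.3716 rz 0.0011 dist 26.5 t 19.23
```

View pics/w_mir4.png

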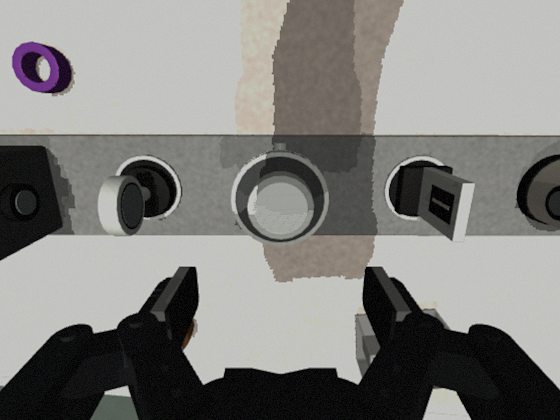

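Mirror at (283,203), within about 1 mm of the turntable's centre. Next, the dark collar.

```bash
python3 - <<'E'
from h import *
to(.4345,-.157,.15,96.3)
E
```

```text
from [0.6409 0.0014 0.2022] yaw [-9.047e+01  2.000e-02  9.629e+01] -> x -13.48 y 5.05 z 22.30 | rx 0.0081 ry -0.0001 rz -0.0004 dist 26.5 t 19.23
```

arm_command(
  moves=[
    {"x": -13.5, "y": 4.5, "z": 22.3, "rx": 0, "ry": 0, "rz": 0, "gripper": 0.85},
    {"x": -13.5, "y": 4.5, "z": 22.3, "rx": 0, "ry": 0, "rz": 0, "gripper": 0.85},
    {"x": -13.5, "y": 4.5, "z": 22.3, "rx": 0, "ry": 0, "rz": 0, "gripper": 0.85},
    {"x": -13.5, "y": 4.5, "z": 22.3, "rx": 0, "ry": 0, "rz": 0, "gripper": 0.85},
    {"x": -13.5, "y": 4.5, "z": 22.3, "rx": 0, "ry": 0, "rz": 0, "gripper": 0.85},
  ],
)

```text
clock: 19.65
position: [0.474, -0.1245, 0.1585]
tool_rot: [-1.572, 0.0, 1.681]
force: [1.3, -1.6, 0.7]
grip_width: 0.0787
```

```bash
python3 - <<'E'
from h import *
to(.4345,-.157,.15,96.3)
E
```

```text
from [ 0.474  -0.1245  0.1585] yaw [-9.004e+01  2.000e-02  9.632e+01] -> x -2.80 y 0.84 z 4.28 | rx 0.0007 ry 0.0004 rz -0.0004 dist 5.2 t 19.65
```

arm_command(
  moves=[
    {"x": -2.8, "y": 0.8, "z": 4.2, "rx": 0, "ry": 0, "rz": 0, "gripper": 0.85},
    {"x": -2.8, "y": 0.8, "z": 4.2, "rx": 0, "ry": 0, "rz": 0, "gripper": 0.85},
    {"x": -2.8, "y": 0.8, "z": 4.2, "rx": 0, "ry": 0, "rz": 0, "gripper": 0.85},
    {"x": -2.8, "y": 0.8, "z": 4.2, "rx": 0, "ry": 0, "rz": 0, "gripper": 0.85},
    {"x": -2.8, "y": 0.8, "z": 4.2, "rx": 0, "ry": 0, "rz": 0, "gripper": 0.85},
  ],
)

```text
clock: 20.07
position: [0.438, -0.1555, 0.1505]
tool_rot: [-1.572, 0.0, 1.682]
force: [0.1, -0.3, 0.2]
grip_width: 0.0792
```

```bash
python3 - <<'E'
from h import *
to(.4345,-.157,.03,96.3)
wristlook('w_col',.4345,-.157,.015,.026,.035)
E
```

```text
from [ 0.438  -0.1555  0.1505] yaw [-9.007e+01  1.000e-02  9.636e+01] -> x -0.11 y 12.05 z 0.38 | rx 0.0012 ry 0.0010 rz -0.0001 dist 12.1 t 20.07
w_col 1168 z [0.0161 0.0187 0.0201] mean [ 0.433  -0.1586] mid [ 0.4335 -0.1587] dir 5.9 rect ((0.43367913365364075, -0.15845203399658203), (0.04264143109321594, 0.04265753552317619), 35.20013427734375) circ ((0.4336101710796356, -0.15859313309192657), 0.02178337797522545)
```

View pics/w_col.png

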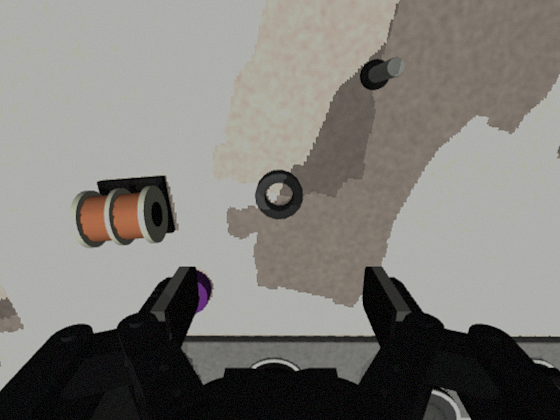

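Dark steel collar at (279,194), 43.5 mm across; purple ring at (200,290) and coil at (125,212) both clear of the fingers. Descend.

arm_command(
  moves=[
    {"x": -0.3, "y": 4, "z": 0.45, "rx": 0, "ry": 0, "rz": 0, "gripper": 0.7},
    {"x": -0.3, "y": 8, "z": 0.45, "rx": 0, "ry": 0, "rz": 0, "gripper": 0.7},
    {"x": -0.3, "y": 10.5, "z": 0.45, "rx": 0, "ry": 0, "rz": 0, "gripper": 0.7},
    {"x": -0.3, "y": 11.5, "z": 0.45, "rx": 0, "ry": 0, "rz": 0, "gripper": 0.7},
    {"x": -0.3, "y": 11.5, "z": 0.45, "rx": 0, "ry": 0, "rz": 0, "gripper": 0.7},
  ],
)

```text
clock: 20.53
position: [0.4324, -0.1585, 0.0334]
tool_rot: [-1.568, -0.001, 1.683]
force: [-1.2, -0.3, -0.6]
grip_width: 0.0725
```

arm_command(
  moves=[
    {"x": 0, "y": 0, "z": 0, "rx": 0, "ry": 0, "rz": 0, "gripper": 0.7},
    {"x": 0, "y": 0, "z": 0, "rx": 0, "ry": 0, "rz": 0, "gripper": 0.7},
    {"x": 0, "y": 0, "z": 0, "rx": 0, "ry": 0, "rz": 0, "gripper": 0.7},
  ],
)

```text
clock: 20.78
position: [0.4339, -0.1597, 0.0365]
tool_rot: [-1.573, 0.001, 1.681]
force: [0.0, -1.0, 0.1]
grip_width: 0.0726
```

```bash
python3 - <<'E'
from h import *
to(.4336,-.1586,.003,96.3)
E
```

```text
from [ 0.4339 -0.1597  0.0365] yaw [-9.013e+01  5.000e-02  9.632e+01] -> x 0.12 y 3.35 z 0.02 | rx 0.0022 ry 0.0003 rz -0.0009 dist 3.4 t 20.78
```

arm_command(
  moves=[
    {"x": 0.1, "y": 1.2, "z": 0, "rx": 0, "ry": 0, "rz": 0, "gripper": 0.7},
    {"x": 0.1, "y": 2.4, "z": 0, "rx": 0, "ry": 0, "rz": 0, "gripper": 0.7},
    {"x": 0.1, "y": 3, "z": 0, "rx": 0, "ry": 0, "rz": 0, "gripper": 0.7},
    {"x": 0.1, "y": 3.3, "z": 0, "rx": 0, "ry": 0, "rz": 0, "gripper": 0.7},
    {"x": 0.1, "y": 3.3, "z": 0, "rx": 0, "ry": 0, "rz": 0, "gripper": 0.7},
  ],
)

```text
clock: 21.2
position: [0.4328, -0.1586, 0.0022]
tool_rot: [-1.571, 0.0, 1.681]
force: [-0.3, -0.5, -0.0]
grip_width: 0.0724
```

arm_command(
  moves=[
    {"x": 0, "y": 0, "z": 0, "rx": 0, "ry": 0, "rz": 0, "gripper": 0.5},
    {"x": 0, "y": 0, "z": 0, "rx": 0, "ry": 0, "rz": 0, "gripper": 0.3},
    {"x": 0, "y": 0, "z": 0, "rx": 0, "ry": 0, "rz": 0, "gripper": 0},
    {"x": 0, "y": 0, "z": 0, "rx": 0, "ry": 0, "rz": 0, "gripper": -0.4},
    {"x": 0, "y": 0, "z": 0, "rx": 0, "ry": 0, "rz": 0, "gripper": -0.4},
  ],
  squeeze=40,
)

```text
clock: 21.62
position: [0.433, -0.1587, 0.0028]
tool_rot: [-1.572, 0.0, 1.681]
force: [-2.1, 1.1, 16.3]
grip_width: 0.0425
```

arm_command(
  moves=[
    {"x": 0, "y": 0, "z": 0, "rx": 0, "ry": 0, "rz": 0, "gripper": -1},
    {"x": 0, "y": 0, "z": 0, "rx": 0, "ry": 0, "rz": 0, "gripper": -1},
    {"x": 0, "y": 0, "z": 0, "rx": 0, "ry": 0, "rz": 0, "gripper": -1},
    {"x": 0, "y": 0, "z": 0, "rx": 0, "ry": 0, "rz": 0, "gripper": -1},
  ],
)

```text
clock: 21.95
position: [0.433, -0.1587, 0.0028]
tool_rot: [-1.572, 0.0, 1.681]
force: [-3.0, 1.3, 15.0]
grip_width: 0.0427
```

arm_command(
  moves=[
    {"x": 0, "y": -0.5, "z": 0, "rx": 0, "ry": 0, "rz": 0, "gripper": -1},
    {"x": 0, "y": -1.5, "z": 0, "rx": 0, "ry": 0, "rz": 0, "gripper": -1},
    {"x": 0, "y": -4, "z": 0, "rx": 0, "ry": 0, "rz": 0, "gripper": -1},
    {"x": 0, "y": -7.5, "z": 0, "rx": 0, "ry": 0, "rz": 0, "gripper": -1},
    {"x": 0, "y": -11, "z": 0, "rx": 0, "ry": 0, "rz": 0, "gripper": -1},
  ],
)

```text
clock: 22.37
position: [0.432, -0.1583, 0.1137]
tool_rot: [-1.569, -0.001, 1.681]
force: [0.5, -1.2, -1.4]
grip_width: 0.0427
```

arm_command(
  moves=[
    {"x": 0, "y": -2, "z": 0, "rx": 0, "ry": 0, "rz": 0, "gripper": -1},
    {"x": 0, "y": -4, "z": 0, "rx": 0, "ry": 0, "rz": 0, "gripper": -1},
    {"x": 0, "y": -4, "z": 0, "rx": 0, "ry": 0, "rz": 0, "gripper": -1},
  ],
)

```text
clock: 22.62
position: [0.4341, -0.1591, 0.1562]
tool_rot: [-1.576, 0.002, 1.681]
force: [1.8, -0.1, -0.6]
grip_width: 0.0425
```

```bash
python3 - <<'E'
from h import *
to(.6385,.001,.14,96.3)
wristlook('w_col2',.434,-.1586,.015,.026,.035)
E
```

```text
from [ 0.4341 -0.1591  0.1562] yaw [-90.29   0.12  96.29] -> x 13.68 y 1.70 z -22.06 | rx 0.0050 ry -0.0002 rz -0.0021 dist 26.0 t 22.62
few 0
```

View pics/w_col2.png

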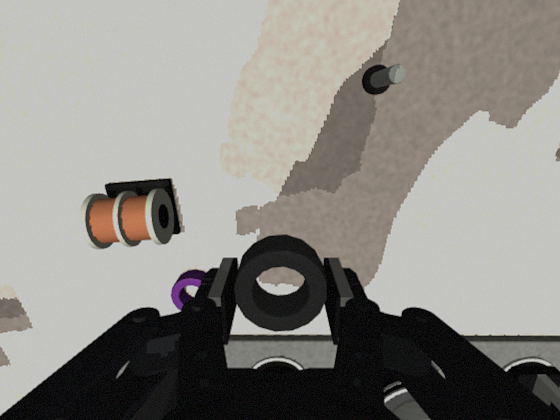

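Collar held flat at (281,285). Carry.

arm_command(
  moves=[
    {"x": 2.1, "y": 0.2, "z": -3.4, "rx": 0.002, "ry": 0, "rz": -0.001, "gripper": -1},
    {"x": 4.2, "y": 0.4, "z": -6.8, "rx": 0.002, "ry": 0, "rz": -0.001, "gripper": -1},
    {"x": 6.3, "y": 0.6, "z": -10.2, "rx": 0.002, "ry": 0, "rz": -0.001, "gripper": -1},
    {"x": 8.4, "y": 0.8, "z": -13.6, "rx": 0.002, "ry": 0, "rz": -0.001, "gripper": -1},
    {"x": 10.5, "y": 1, "z": -17, "rx": 0.002, "ry": 0, "rz": -0.001, "gripper": -1},
  ],
)

```text
clock: 23.08
position: [0.5908, -0.034, 0.1412]
tool_rot: [-1.567, -0.001, 1.681]
force: [0.8, -0.5, -0.8]
grip_width: 0.0424
```

```bash
python3 - <<'E'
from h import *
to(.6385,.001,.12,96.3)
E
```

```text
from [ 0.5908 -0.034   0.1412] yaw [-8.980e+01 -6.000e-02  9.631e+01] -> x 2.95 y 2.11 z -5.13 | rx -0.0034 ry 0.0002 rz 0.0011 dist 6.3 t 23.08
```

arm_command(
  moves=[
    {"x": 1.5, "y": 0.5, "z": -2.6, "rx": -0.001, "ry": 0, "rz": 0, "gripper": -1},
    {"x": 2.5, "y": 1, "z": -4.4, "rx": -0.001, "ry": 0, "rz": 0, "gripper": -1},
    {"x": 2.9, "y": 1.5, "z": -5.1, "rx": -0.001, "ry": 0, "rz": 0, "gripper": -1},
    {"x": 2.9, "y": 2, "z": -5.1, "rx": -0.001, "ry": 0, "rz": 0, "gripper": -1},
    {"x": 2.9, "y": 2, "z": -5.1, "rx": -0.001, "ry": 0, "rz": 0, "gripper": -1},
  ],
)

```text
clock: 23.5
position: [0.6361, -0.0016, 0.1201]
tool_rot: [-1.567, -0.001, 1.681]
force: [-0.0, -1.2, -1.6]
grip_width: 0.0423
```

arm_command(
  moves=[
    {"x": 0, "y": 0, "z": 0, "rx": 0, "ry": 0, "rz": 0, "gripper": -1},
    {"x": 0, "y": 0, "z": 0, "rx": 0, "ry": 0, "rz": 0, "gripper": -1},
    {"x": 0, "y": 0, "z": 0, "rx": 0, "ry": 0, "rz": 0, "gripper": -1},
  ],
)

```text
clock: 23.75
position: [0.6373, -0.0019, 0.1225]
tool_rot: [-1.57, -0.001, 1.68]
force: [-0.2, 0.0, -0.4]
grip_width: 0.0426
```

```bash
python3 - <<'E'
from h import *
to(.6385,.001,.0868,96.3)
wristlook('w_col3',.434,-.1586,.015,.026,.035)
E
```

```text
from [ 0.6373 -0.0019  0.1225] yaw [-8.996e+01 -4.000e-02  9.625e+01] -> x 0.28 y 3.57 z -0.15 | rx -0.0007 ry -0.0008 rz 0.0007 dist 3.6 t 23.75
few 0
```

View pics/w_col3.png

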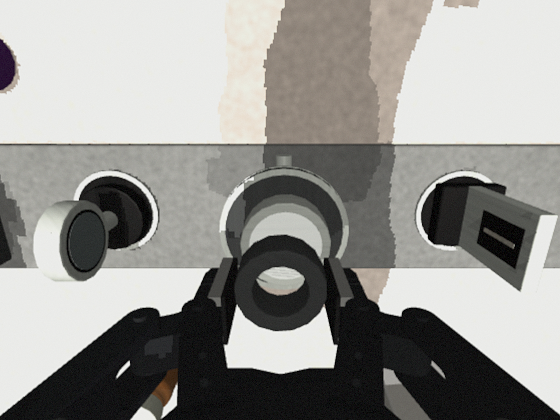

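arm_command(
  moves=[
    {"x": 0.15, "y": 0.8, "z": -0.1, "rx": 0, "ry": 0, "rz": 0, "gripper": -1},
    {"x": 0.3, "y": 1.6, "z": -0.15, "rx": 0, "ry": 0, "rz": 0, "gripper": -1},
    {"x": 0.3, "y": 2.4, "z": -0.15, "rx": 0, "ry": 0, "rz": 0, "gripper": -1},
    {"x": 0.3, "y": 3, "z": -0.15, "rx": 0, "ry": 0, "rz": 0, "gripper": -1},
    {"x": 0.3, "y": 3.1, "z": -0.15, "rx": 0, "ry": 0, "rz": 0, "gripper": -1},
  ],
)

```text
clock: 24.22
position: [0.6379, 0.0021, 0.0891]
tool_rot: [-1.567, -0.001, 1.681]
force: [-0.1, 0.1, -1.7]
grip_width: 0.0424
```

arm_command(
  moves=[
    {"x": 0, "y": 0.1, "z": 0, "rx": 0, "ry": 0, "rz": 0, "gripper": -1},
    {"x": 0, "y": 0.2, "z": 0, "rx": 0, "ry": 0, "rz": 0, "gripper": -1},
    {"x": 0, "y": 0.25, "z": 0, "rx": 0, "ry": 0, "rz": 0, "gripper": -1},
    {"x": 0, "y": 0.25, "z": 0, "rx": 0, "ry": 0, "rz": 0, "gripper": -1},
    {"x": 0, "y": 0.25, "z": 0, "rx": 0, "ry": 0, "rz": 0, "gripper": -1},
  ],
)

```text
clock: 24.63
position: [0.6389, 0.0021, 0.0887]
tool_rot: [-1.57, -0.001, 1.681]
force: [0.1, -0.8, -1.5]
grip_width: 0.0425
```

```bash
python3 - <<'E'
from h import *
to(.6385,.001,.0868,96.3)
E
```

```text
from [0.6389 0.0021 0.0887] yaw [-8.996e+01 -5.000e-02  9.631e+01] -> x -0.10 y 0.19 z 0.05 | rx -0.0007 ry 0.0002 rz 0.0009 dist 0.2 t 24.63
```

arm_command(
  moves=[
    {"x": -0.1, "y": 0.07, "z": 0, "rx": 0, "ry": 0, "rz": 0, "gripper": -1},
    {"x": -0.1, "y": 0.14, "z": 0, "rx": 0, "ry": 0, "rz": 0, "gripper": -1},
    {"x": -0.1, "y": 0.2, "z": 0, "rx": 0, "ry": 0, "rz": 0, "gripper": -1},
    {"x": -0.1, "y": 0.2, "z": 0, "rx": 0, "ry": 0, "rz": 0, "gripper": -1},
  ],
)

```text
clock: 24.97
position: [0.6389, 0.0009, 0.087]
tool_rot: [-1.57, -0.001, 1.681]
force: [-2.6, -1.1, 6.8]
grip_width: 0.0425
```

Contact. Release and rise.

arm_command(
  moves=[
    {"x": 0, "y": 0, "z": 0, "rx": 0, "ry": 0, "rz": 0, "gripper": 0.1},
    {"x": 0, "y": 0, "z": 0, "rx": 0, "ry": 0, "rz": 0, "gripper": 0.3},
    {"x": 0, "y": 0, "z": 0, "rx": 0, "ry": 0, "rz": 0, "gripper": 0.6},
    {"x": 0, "y": 0, "z": 0, "rx": 0, "ry": 0, "rz": 0, "gripper": 0.6},
    {"x": 0, "y": 0, "z": 0, "rx": 0, "ry": 0, "rz": 0, "gripper": 0.6},
  ],
)

```text
clock: 25.38
position: [0.6389, 0.0011, 0.0864]
tool_rot: [-1.57, -0.001, 1.681]
force: [-0.3, 0.4, -0.6]
grip_width: 0.0682
```

arm_command(
  moves=[
    {"x": 0, "y": -1, "z": 0, "rx": 0, "ry": 0, "rz": 0, "gripper": 0.6},
    {"x": 0, "y": -3, "z": 0, "rx": 0, "ry": 0, "rz": 0, "gripper": 0.6},
    {"x": 0, "y": -6.5, "z": 0, "rx": 0, "ry": 0, "rz": 0, "gripper": 0.6},
    {"x": 0, "y": -10, "z": 0, "rx": 0, "ry": 0, "rz": 0, "gripper": 0.6},
    {"x": 0, "y": -13, "z": 0, "rx": 0, "ry": 0, "rz": 0, "gripper": 0.6},
  ],
)

```text
clock: 25.8
position: [0.6391, 0.001, 0.2195]
tool_rot: [-1.571, -0.001, 1.681]
force: [0.5, 0.1, 0.1]
grip_width: 0.0684
```

arm_command(
  moves=[
    {"x": 0, "y": -1, "z": 3, "rx": 0, "ry": 0, "rz": 0, "gripper": 0.6},
    {"x": 0, "y": -2, "z": 5, "rx": 0, "ry": 0, "rz": 0, "gripper": 0.6},
    {"x": 0, "y": -2, "z": 5, "rx": 0, "ry": 0, "rz": 0, "gripper": 0.6},
    {"x": 0, "y": -2, "z": 5, "rx": 0, "ry": 0, "rz": 0, "gripper": 0.6},
    {"x": 0, "y": -2, "z": 5, "rx": 0, "ry": 0, "rz": 0, "gripper": 0.6},
  ],
)

```text
clock: 26.22
position: [0.5898, -0.0044, 0.237]
tool_rot: [-1.571, -0.001, 1.681]
force: [0.3, -1.3, -0.6]
grip_width: 0.0683
```

```bash
python3 - <<'E'
from h import *
wristlook('w_fin',.639,.001,.098,.112,.04)
d=np.load('f_w_fin.npz');P=cloud('wrist',d['d'],d['T'])
for z,x,y,R,n in((.062,.6387,.0015,.06,'tt'),(.084,.6387,.0015,.04,'mirror'),(.104,.6387,.0015,.04,'collar')):
    m=(d['d']>0)&(abs(P[...,2]-z)<.006)&(np.hypot(P[...,0]-x,P[...,1]-y)<R);q=np.float32(P[m][:,:2]);print(n,cv2.minEnclosingCircle(q),len(q))
im,dd=bot.grab_frame('scene');save('fin_scene.png',im[60:340,130:450].repeat(2,0).repeat(2,1))
P=cloud('scene',dd,ext('scene'));Z=P[...,2]
for n,x,y,lo,hi in(('slit',.622,.147,.091,.104),('lens',.655,-.138,.091,.104),('mirror',.639,.001,.078,.09),('collar',.639,.001,.098,.112),('coil',.464,-.291,.05,.062)):
    m=(dd>0)&(Z>lo)&(Z<hi)&(np.hypot(P[...,0]-x,P[...,1]-y)<.05);t=P[m][:,:2]
    if len(t)>9: print(n,len(t),cv2.minAreaRect(np.float32(t)),np.median(Z[m]),t.mean(0))
print(bot.observe()['clock'],bot.observe()['position'])
E
```

```text
w_fin 1031 z [0.0988 0.1025 0.1041] mean [ 6.387e-01 -2.000e-04] mid [ 6.396e-01 -2.000e-04] dir 11.7 rect ((0.6398335695266724, 6.273388862609863e-05), (0.04314669966697693, 0.04265208914875984), 34.89508819580078) circ ((0.6397829651832581, 1.0935382306342945e-05), 0.022151997312903404)
tt ((0.6393921375274658, -2.444809433654882e-05), 0.04550578072667122) 2448
mirror ((0.6392802596092224, 0.000548708310816437), 0.028913890942931175) 1176
collar ((0.6397829651832581, 1.0935382306342945e-05), 0.022151997312903404) 1031
slit 161 ((0.6214969158172607, 0.1473468840122223), (0.04972391575574875, 0.011547867208719254), 6.969386100769043) 0.09862586581119592 [0.62237211 0.14621997]
lens 195 ((0.655255138874054, -0.13795527815818787), (0.042259521782398224, 0.016497328877449036), 5.063851833343506) 0.09680956161941134 [ 0.6564624  -0.13802251]
mirror 343 ((0.6431500315666199, -0.00276733934879303), (0.05652317777276039, 0.04643768072128296), 47.87693405151367) 0.08437415683021476 [ 0.644224   -0.00483291]
collar 304 ((0.6396068334579468, 0.0005919244140386581), (0.04322832077741623, 0.04335464537143707), 57.53135299682617) 0.10351757133605272 [ 6.40062168e-01 -4.90698123e-04]
coil 377 ((0.46334215998649597, -0.29142525792121887), (0.038908421993255615, 0.060166165232658386), 9.721786499023438) 0.05300498236228668 [ 0.46362518 -0.29107865]
26.3167 [ 0.58969605 -0.00431129  0.23613474]
```

View pics/fin_scene.png

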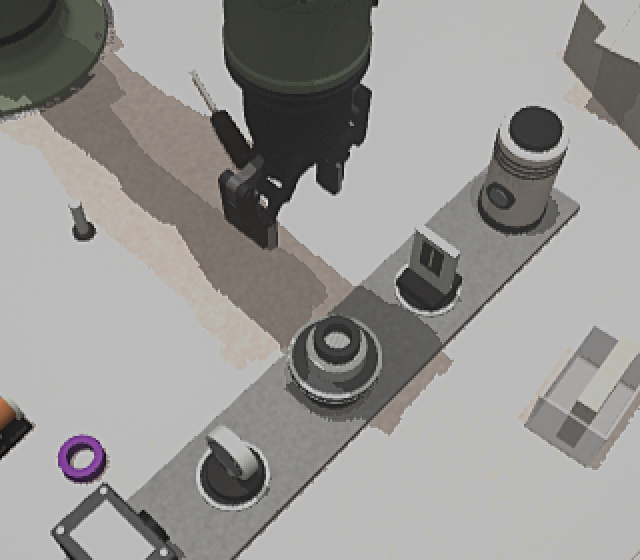

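View pics/w_fin.png

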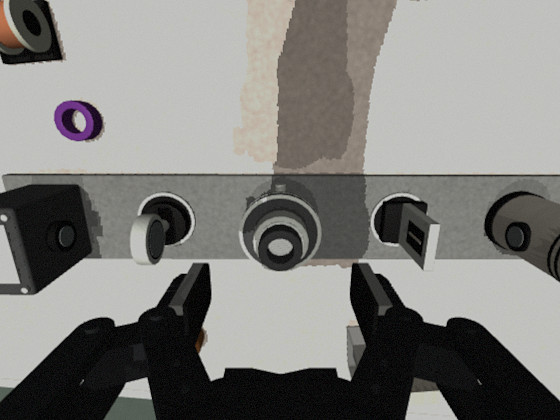

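The pictures show every part in place: slit holder on the lamp-side seat, lens holder on the detector-side seat, and collar (scene crop (337,340)) concentric on the mirror and turntable. The coil has not moved and the gripper is clear of everything. Handing in.

```bash
python3 -c "
from workcell import bot
print(bot.job_done(), bot.observe()['clock'])"
```

```text
the job is handed in; nothing more can be done
the job is handed in; nothing more can be done
```

The optical bench is set out as asked, and I handed the job in at about 26 s of the 109 s allowed. The interface gives no verdict, so this rests on my own checks.

I set each part down until the wrist force showed contact before letting go, and nothing was dropped. The last camera checks showed:

| Part | Position | Measured offset | Angle (bench line 6.3°) |
|---|---|---|---|
| Slit holder | lamp-side seat | about 2 mm or less from centre | about 6.5° |
| Lens holder | detector-side seat | about 2 mm or less from centre | about 6.5° |
| Mirror | turntable, glass up | about 1 mm from centre | – |
| Collar | on the mirror | about 1 mm from its centre | – |

- **Heights:** all four parts sit at the heights they should.
- **Coil:** its measured position changed by less than 1 mm.
- **Camera disagreement:** the fixed cameras disagree with each other by 2–4 mm, so I used averages for the seats and turntable. The wrist camera agreed with those averages to about 2 mm.
- **Poor reading:** the last fixed-camera reading of the mirror was about 5 mm off because the collar partly hides it. I relied on the wrist camera there.

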